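# Clamp a rail in the dowelling jig

### The arm

A 7-joint arm with a two-finger parallel gripper is mounted at the origin on the work surface. World frame = base frame: x ahead of the robot, y to its left, z up, the work surface at z = 0. Lengths are in mm, angles in degrees, forces in N, time in s.
With the tool pointing down it reaches from about 400 to 875 mm from the base axis. Payload 6.5 kg.
Tool frame: the origin (TCP) lies midway between the tips of the shut fingers; the grasp point (between the pads) lies 19 mm behind it; z points along the fingers, y is the direction in which the jaws open and shut (so a half turn about z gives the same grasp; the last joint's range is limited). The gripper opens to 88 mm and grips with 3 to 60 N. Pads are 18 mm wide; open, the fingers measure 123 mm over their backs; the gripper's body (75 mm by 187 mm) begins 45 mm behind the grasp point.
Start: joints at [63.243, 30.733, -0.252, 88.115, 0.149, 61.152, -4.079], TCP at [253.596, -598.481, 238.716] pointing down, gripper open.
Joint ranges: [-154.64, 154.64], [-21.42, 123.67], [-72.66, 72.17], [13.99, 137.28], [-74.86, 254.86], [10.95, 109.41], [-158.01, 158.01]. Speed limits (degrees/s): [136.94, 136.94, 180, 180, 180, 180, 180].

### API

Orientations are given as a 3x3 rotation matrix whose columns are the frame's x, y, z axes.
In Python, from plant import manip, imaging gives the robot as it stands.
- The arm moves only by the tool servo_tool, never from a script. Its argument "motion" is a list that holds one entry, the list of rows, each a list of 6 numbers: the shift along the tool's x, y, z in m, then the turn, a rotation vector about the tool's x, y, z in rad. In form: [[[x, y, z, rx, ry, rz], ...]]. A call has 1 to 5 rows; each row is the pose to reach, as a shift and turn from the pose commanded when the call began, along the tool's axes at that moment; what a row does not reach only later rows make up. A row lasts 1/10 s, in which the tool goes at most 50 mm and 8.59 degrees, less where a joint would pass 70% of its speed; a pose out of reach is approached as far as the arm can. A call with a gripper value outside its range is refused whole. "fingers" is the opening, from -1 (shut) to 1 (fully open), set as the call begins (left out, the last holds). The fingers move at their own pace and stop on an object; "grip_force" is the grip in N (left out, the last holds). Time passes only in rows, so rows that repeat a pose let the fingers close. It gives the time, the measured TCP pose, the force and the opening at its end, in the units of the state.
- manip.state(): the state, without advancing time (a new reading comes with each control period).
- imaging.grab_frame(name): name is "scene" or "side" or "wrist"; returns the picture (400x640x3 uint8, red, green, blue); there is no depth.
- imaging.camera_info(name): a dict with "fx", "fy", "cx", "cy" (pixels), "k1" (the pictures are not rectified: a ray, as slopes to the right and down, at radius r is drawn at 1 + k1 r^2 times it, then the intrinsics apply), "T" (4x4, takes a point from camera to world coordinates); the wrist camera has in their place "mount" (4x4, takes a point from camera to tool coordinates, whose origin is the TCP and whose axes are the flange's). Camera axes: x right, y down, z forward; pixel columns grow to the right and rows downward; lengths in mm; the calibration is good to about 2 mm. A picture is of the moment at which its call begins: read the wrist's pose just before it. camera_info takes no time and is no camera call.
- manip.job_done(): hands the job in, once; it reports no verdict.
The state is a dict: "t": time; "q": joint angles; "qd": joint speeds; "effort": joint torques, N m; "tool_pos": TCP position; "orientation": TCP orientation; "wrist_force": force on the tool from outside, world axes, zero at the start; "moment": the same for the moment, N m; "width": finger opening in mm.
Only numpy, scipy, OpenCV 4.12 (cv2) and the standard library are available. Lean on these libraries where they do the work, as an engineer would, in place of code of your own. Each camera call takes 0.05 s, during which the arm holds its last target. There are 200 camera calls.

### The job

Lift the pine rail out of the rack, start its tenon end a few centimetres into the mouth of the dowelling jig and let go of it there; then take it again near its tail and push it fully home against the stop. Then draw the top plate down evenly with the four knobs, clockwise and crosswise (one diagonal pair, then the other) in two rounds: first each about half of its turn, then, in the same crosswise manner, each fully tight, never letting the plate cock badly. Leave the rail clamped in place, and the other things on the bench alone.

Things in the scene. Friction and masses are not known exactly. Their poses are not given: they have to be found in the camera images.
- jig: Dowelling jig fixed to the bench: plywood base 170 x 140 (y) x 20 mm under a floating metal plate. Origin on the bench under the base's centre, z up, +y out of the mouth: a rail goes in along -y. Base top is the bed; a runner 34 mm wide, level with it, leads in from y = 170 to 70 mm. Guides on the bed are 12 mm high, 57 mm apart, flared to 74 mm at the mouth. Place varies, yaw within 0.3 rad.
- mouth (a point): Middle of the jig's mouth, below the plate's edge, 10 mm above the bed (30 mm above the bench), jig axes (70 mm from the jig's centre along +y).
- stop (a point): Middle of the face of the dark steel end stop, 10 mm above the bed, jig axes, 120 mm in from the mouth. A rail that is home touches it with its tenon's end; its tail then sticks 80 mm out of the mouth.
- plate: Aluminium top plate of the jig, 150 x 140 x 12 mm, three drill bushings; origin at the centre of its underside, jig axes. Underside 28 mm above the bed with all knobs at 0; each knob draws its own corner down 4.6 mm per rad, so uneven tightening cocks it; with all at 1.8 rad it lies on the 20 mm rail. It is loose on its studs, pushed up by springs and held down by the knobs.
- rack: Wooden rack fixed to the bench that holds the rail at the start: a runner 34 mm wide, 200 mm long, 20 mm high along its y; side walls (45 mm high, 58 mm apart inside) and an end wall box in its last 75 mm at the +y end, open above. Origin on the bench under the runner's centre.
- rail: Pine rail lying flat, 200 mm long (y), 50 wide (x), 20 thick, about 0.16 kg; origin at the centre of its underside. Its nose (-y end) is a tenon 25 mm long, 30 wide, 12 thick; its tail (+y end) is full size and at the start boxed in by the rack: fingers fit beside it only farther than 80 mm from the tail's end.
- rail_nose (a point): Centre of the tenon's end face, rail axes.
- rail_tail (a point): Centre of the tail's end face, rail axes.
- knob1 (a joint): Turn of knob1 in rad, at the +x, +y corner (mouth side) of the jig, 55 mm from its centre in x and in y. 0 is slack; grows clockwise seen from above as it tightens; hard stop at 1.8 (tight). Starts at 0 to 0.25, needs about 0.15 to 0.25 N m, stays where left. knob1 and knob3 are one diagonal, knob2 and knob4 the other.
- knob1_bar (a point): Centre of knob1's black bar grip: bar 62 mm long along this point's x, 14 mm wide (y), 20 mm tall; its top is 86 mm above the bench (26 mm above the plate) at 0, and it sinks 4.6 mm per rad as it is tightened. Below it is only a 6 mm thick round nut, 34 mm across, on the plate. Turns with the knob about the vertical through this point.
- knob2 (a joint): Turn of knob2 in rad, at the -x, +y corner (mouth side) of the jig, 55 mm from its centre in x and in y. 0 is slack; grows clockwise seen from above as it tightens; hard stop at 1.8 (tight). Starts at 0 to 0.25, needs about 0.15 to 0.25 N m, stays where left. knob1 and knob3 are one diagonal, knob2 and knob4 the other.
- knob2_bar (a point): Centre of knob2's black bar grip: bar 62 mm long along this point's x, 14 mm wide (y), 20 mm tall; its top is 86 mm above the bench (26 mm above the plate) at 0, and it sinks 4.6 mm per rad as it is tightened. Below it is only a 6 mm thick round nut, 34 mm across, on the plate. Turns with the knob about the vertical through this point.
- knob3 (a joint): Turn of knob3 in rad, at the -x, -y corner (stop side) of the jig, 55 mm from its centre in x and in y. 0 is slack; grows clockwise seen from above as it tightens; hard stop at 1.8 (tight). Starts at 0 to 0.25, needs about 0.15 to 0.25 N m, stays where left. knob1 and knob3 are one diagonal, knob2 and knob4 the other.
- knob3_bar (a point): Centre of knob3's black bar grip: bar 62 mm long along this point's x, 14 mm wide (y), 20 mm tall; its top is 86 mm above the bench (26 mm above the plate) at 0, and it sinks 4.6 mm per rad as it is tightened. Below it is only a 6 mm thick round nut, 34 mm across, on the plate. Turns with the knob about the vertical through this point.
- knob4 (a joint): Turn of knob4 in rad, at the +x, -y corner (stop side) of the jig, 55 mm from its centre in x and in y. 0 is slack; grows clockwise seen from above as it tightens; hard stop at 1.8 (tight). Starts at 0 to 0.25, needs about 0.15 to 0.25 N m, stays where left. knob1 and knob3 are one diagonal, knob2 and knob4 the other.
- knob4_bar (a point): Centre of knob4's black bar grip: bar 62 mm long along this point's x, 14 mm wide (y), 20 mm tall; its top is 86 mm above the bench (26 mm above the plate) at 0, and it sinks 4.6 mm per rad as it is tightened. Below it is only a 6 mm thick round nut, 34 mm across, on the plate. Turns with the knob about the vertical through this point.
- can: Bystander, to be left alone: a closed steel paint can with a blue band, 84 mm across, 100 mm tall. Origin at the centre of its underside.
- jar: Bystander, to be left alone: an amber glass jar with a dark lid, 68 mm across, 85 mm tall. Origin at the centre of its underside.
- hammer: Bystander, to be left alone: a claw hammer lying flat.
- offcut: Bystander, to be left alone: a small pine offcut 75 x 40 x 19 mm. Origin at the centre of its underside.
- sander: Bystander, to be left alone: a cork sanding block 110 x 62 x 32 mm. Origin at the centre of its underside.
- glue: Bystander, to be left alone: a white glue bottle with an orange cap, 60 mm across, 150 mm tall. Origin at the centre of its underside.
- square: Bystander, to be left alone: a try square lying flat, wooden stock 120 mm, steel blade 180 mm.
Things that resemble listed ones, but are neither listed nor needed, are in the scene too. Leave any blue or turquoise look-alike of the plate alone.

How it is judged:
By the outcome, as a careful person would: the job done as asked, in the order asked, and still so for the second after the job is handed in, with the robot touching nothing.
It also fails if it takes over 72 s, if anything falls off the work surface, if the arm or the gripper's body presses on something with over 40 N, if the wrist force passes 120 N, or if a joint passes its speed limit or range.

## Working session

There is one attempt and no reset: what is moved stays moved. The work goes in short steps, Python scripts to look and compute and a tool call to move; the robot and the scene stay as the last step left them, time stands still between calls to the robot, and variables do not carry over. Pictures are saved under pics/ and viewed, about 8 in all and at most 12, crops included, and the job is handed in when it is done.

Besides the shell and the picture viewer there is one more tool, called after "Call:" as name([rows], argument=value, ...), one row to a line, values as JSON. servo_tool: Moves the arm, as the interface text tells. Its arguments: {"type":"object","properties":{"motion":{"type":"array","items":{"type":"array","items":{"type":"array","items":{"type":"number"}}}},"fingers":{"type":"number"},"grip_force":{"type":"number"}},"required":["motion"]}

```bash
mkdir -p pics; ls; python3 - <<'E'
from plant import manip, imaging
import cv2,numpy as np
s=manip.state(); print(s)
for n in ("scene","side","wrist"):
    print(n,imaging.camera_info(n))
a=imaging.grab_frame("scene"); b=imaging.grab_frame("side"); 
cv2.imwrite("pics/scene0.png",cv2.cvtColor(a,cv2.COLOR_RGB2BGR)); cv2.imwrite("pics/side0.png",cv2.cvtColor(b,cv2.COLOR_RGB2BGR))
E
```

```text
pics
{'t': 0.0, 'q': array([63.24102794, 30.77774287, -0.25439639, 88.17021695,  0.15050747,
       61.15219319, -4.07929689]), 'qd': array([ 0.04229209, -0.031683  ,  0.02087137,  0.0587401 , -0.02634921,
       -0.042804  , -0.13768851]), 'effort': array([-1.13927505e-03, -5.70993984e+01,  9.90062244e-01, -2.51610017e+01,
       -5.63237211e-02,  1.79151690e-02,  2.04137882e-04]), 'tool_pos': array([ 253.35730495, -597.92074398,  237.83957139]), 'orientation': array([[ 9.20701839e-01,  3.90265880e-01, -8.16056161e-04],
       [ 3.90266704e-01, -9.20700564e-01,  1.53953080e-03],
       [-1.50517026e-04, -1.73592838e-03, -9.99998482e-01]]), 'wrist_force': array([0.11916431, 0.85275008, 0.06946199]), 'moment': array([-0.00079484, -0.04371268, -0.04867742]), 'width': 88.15375318583432}
scene {'fx': 391.5927817611323, 'fy': 391.5927817611323, 'cx': 330.5830144110034, 'cy': 200.39255791142915, 'k1': -0.07850761258515938, 'T': array([[ 5.24607530e-01,  6.18118146e-01, -5.85420274e-01,
         1.22949638e+03],
       [ 8.51311980e-01, -3.86858742e-01,  3.54412508e-01,
        -4.37078053e
[... 448 characters left out ...]
.76054513e-01,
         7.84175795e+02],
       [-1.24371545e-02, -7.82083938e-01, -6.23048979e-01,
         7.73034071e+02],
       [ 0.00000000e+00,  0.00000000e+00,  0.00000000e+00,
         1.00000000e+00]])}
wrist {'fx': 330.2899576753637, 'fy': 330.2899576753637, 'cx': 316.9262919247574, 'cy': 201.45813379696952, 'k1': -0.036139647001849864, 'mount': array([[-1.18926005e-04, -9.66126891e-01, -2.58067465e-01,
         6.54122462e+01],
       [ 9.99999797e-01,  4.65427192e-05, -6.35074838e-04,
         6.27537575e-01],
       [ 6.25574040e-04, -2.58067488e-01,  9.66126689e-01,
        -1.46770694e+02],
       [ 0.00000000e+00,  0.00000000e+00,  0.00000000e+00,
         1.00000000e+00]])}
```

View pics/scene0.png

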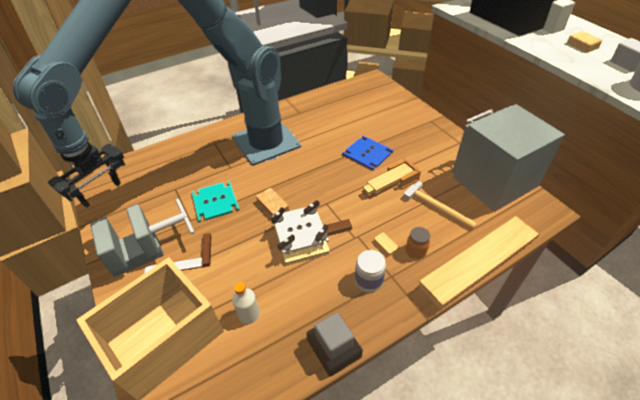

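View pics/side0.png

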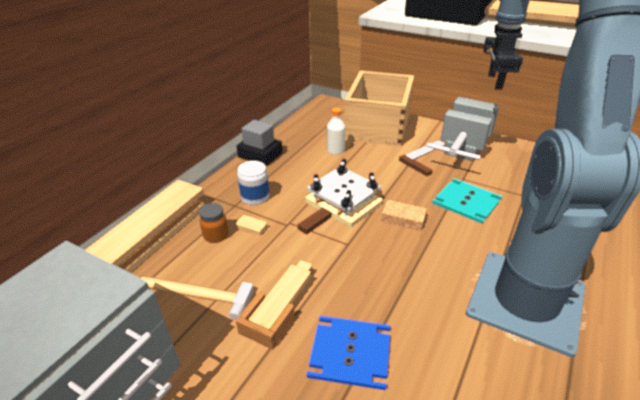

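The scene view shows the jig (plate at ~(301,229), runner at (340,225)) and the rack with the rail at ~(390,180). In the side view the jig is at (345,190), the runner at (315,220) and the rail at (285,295), with its nose at (305,268). I'll zoom in for corner points next.

```bash
cat > h.py <<'E'
from plant import manip, imaging
import cv2, numpy as np
from scipy.optimize import least_squares
from scipy.spatial.transform import Rotation as R
def cam(n, st=None):
    c=imaging.camera_info(n)
    if n=="wrist":
        T=np.eye(4); T[:3,:3]=st["orientation"]; T[:3,3]=st["tool_pos"]; c["T"]=T@c["mount"]
    return c
def proj(c,P):
    P=np.atleast_2d(P); p=(P-c["T"][:3,3])@c["T"][:3,:3]
    s=p[:,:2]/p[:,2:]; s=s*(1+c["k1"]*(s**2).sum(1,keepdims=True))
    return s*[c["fx"],c["fy"]]+[c["cx"],c["cy"]]
def ray(c,uv):
    d=(np.atleast_2d(uv)-[c["cx"],c["cy"]])/[c["fx"],c["fy"]]; s=d.copy()
    for _ in range(10): s=d/(1+c["k1"]*(s**2).sum(1,keepdims=True))
    return np.c_[s,np.ones(len(s))]@c["T"][:3,:3].T
def on_z(c,uv,z):
    d=ray(c,uv); o=c["T"][:3,3]; return o+d*((np.atleast_1d(z)-o[2])/d[:,2])[:,None]
def rd(n): return cv2.imread("pics/"+n+".png")
def crop(im,x,y,w,h,k): return cv2.resize(im[y:y+h,x:x+w],None,fx=k,fy=k,interpolation=cv2.INTER_CUBIC)
E
python3 - <<'E'
from h import *
S=cam("scene");D=cam("side")
print("plate",on_z(S,[301,229],55),on_z(D,[345,190],55))
print("runner",on_z(S,[340,226],20),on_z(D,[315,221],20))
print("rail nose/tail",on_z(S,[[367,189],[412,170]],40),on_z(D,[[305,268],[258,325]],40))
a=rd("scene0");b=rd("side0")
t=np.vstack([np.hstack([crop(a,260,185,100,75,4),crop(b,295,150,100,75,4)]),np.hstack([crop(a,350,150,80,60,5),crop(b,225,250,100,75,4)])])
cv2.imwrite("pics/crops.png",t)
E
```

```text
plate [[ 523.72775534 -118.50026563   55.        ]] [[ 508.16299091 -111.61136494   55.        ]]
runner [[553.70973549   6.6879647   20.        ]] [[535.62674429   8.36957989  20.        ]]
rail nose/tail [[477.47299072 166.20842844  40.        ]
 [484.70856644 361.94451343  40.        ]] [[459.6841116  185.66729777  40.        ]
 [461.04489076 367.7278946   40.        ]]
```

View pics/crops.png

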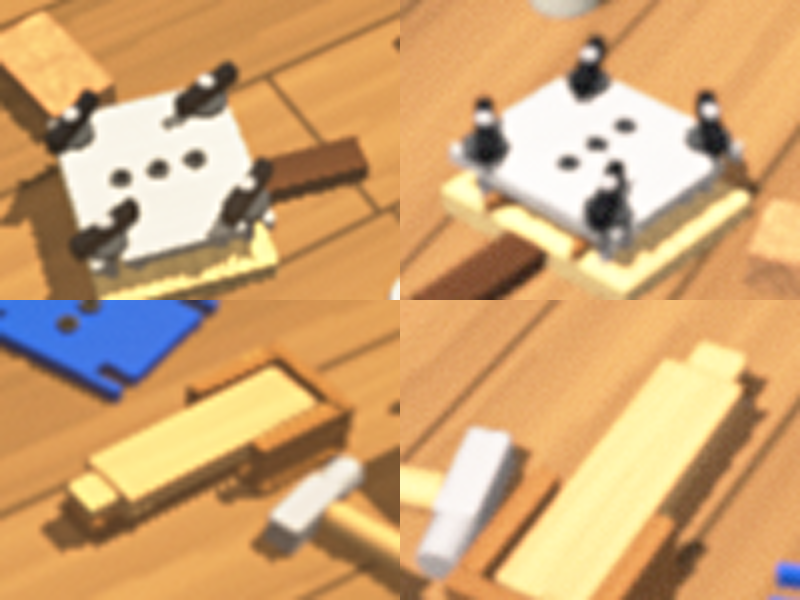

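The crops show the rail's top face corners, the tenon and the plate corners clearly enough to triangulate from both cameras.

```bash
python3 - <<'E'
from h import *
S=cam("scene");D=cam("side")
np.set_printoptions(precision=1,suppress=True)
sc=lambda p:np.array(p)/5+[350,150-60]
sd=lambda p:(np.array(p)-[400,300])/4+[225,250]
print("shoulders+tails scene",on_z(S,sc([[90,460],[125,508],[278,365],[322,403]]),40))
print("shoulder side",on_z(D,sd([[668,362],[742,388]]),40))
print("tenon top",on_z(S,sc([[68,484],[105,510]]),36),on_z(D,sd([[695,342],[747,356]]),36))
j=lambda p:np.array(p)/4+[260,185]
k=lambda p:(np.array(p)-[400,0])/4+[295,150]
print("bushings scene z60",on_z(S,j([[121,178],[158,169],[194,159]]),60))
print("bushings side",on_z(D,k([[569,162],[597,144],[625,125]]),60))
print("runner end side",on_z(S,j([[358,142],[368,165]]),20))
def tri(a,b):
    A=ray(S,a)[0];B=ray(D,b)[0];oa=S["T"][:3,3];ob=D["T"][:3,3]
    M=np.c_[A,-B];x=np.linalg.lstsq(M,ob-oa,rcond=None)[0];return oa+A*x[0],ob+B*x[1]
print(tri(j([[158,169]]),k([[597,144]])))
print(tri(sc([[90,460]]),sd([[742,388]])),tri(sc([[125,508]]),sd([[668,362]])))
E
```

```text
shoulders+tails scene [[450.9 189.4  40. ]
 [502.4 182.3  40. ]
 [442.3 366.6  40. ]
 [491.8 367.3  40. ]]
shoulder side [[490.  193.4  40. ]
 [442.3 190.4  40. ]]
tenon top [[459.2 164.9  36. ]
 [493.6 172.   36. ]] [[487.1 168.6  36. ]
 [454.6 163.8  36. ]]
bushings scene z60 [[ 511.6 -149.4   60. ]
 [ 518.8 -120.8   60. ]
 [ 524.9  -92.1   60. ]]
bushings side [[ 522.7  -93.1   60. ]
 [ 515.6 -121.3   60. ]
 [ 508.7 -151.4   60. ]]
runner end side [[550.6  45.7  20. ]
 [575.2  39.1  20. ]]
(array([ 517.8, -120.3,   58.6]), array([ 515.9, -122. ,   59.5]))
(array([447.9, 191.8,  36.2]), array([443.7, 188.1,  37.2])) (array([496. , 187.8,  31.5]), array([494.8, 186.6,  31.7]))
```

Call:
servo_tool([
  [[0.05,-0.04,0,0,0,-0.1],[0.09,-0.07,0,0,0,-0.2],[0.13,-0.1,0,0,0,-0.3],[0.17,-0.13,0,0,0,-0.4],[0.21,-0.16,0,0,0,-0.5]],
], fingers=1)

```text
t: 0.6
tool_pos: [377.9, -379.4, 238.5]
orientation: [[0.618, 0.786, -0.0], [0.786, -0.618, 0.0], [-0.0, -0.0, -1.0]]
wrist_force: [1.1, -1.1, -0.6]
width: 88.1
```

Call:
servo_tool([
  [[0.05,-0.01,0,0,0,-0.1],[0.098,-0.018,0,0,0,-0.2],[0.146,-0.026,0,0,0,-0.3],[0.194,-0.034,0,0,0,-0.4],[0.24,-0.042,0,0,0,-0.42]],
])

```text
t: 1.1
tool_pos: [494.0, -165.2, 238.6]
orientation: [[0.244, 0.97, -0.0], [0.97, -0.244, 0.0], [0.0, -0.0, -1.0]]
wrist_force: [0.5, -0.7, -0.3]
width: 88.3
```

Call:
servo_tool([
  [[0.03,0.0,0,0,0,0],[0.03,0.0,0,0,0,0],[0.03,0.0,0,0,0,0]],
])

```text
t: 1.4
tool_pos: [500.7, -137.9, 238.4]
orientation: [[0.246, 0.969, -0.001], [0.969, -0.246, -0.0], [-0.0, -0.001, -1.0]]
wrist_force: [0.5, -0.6, -0.8]
width: 88.2
```

```bash
cat >> h.py <<'E'
def shot(name):
    st=manip.state(); im=cv2.cvtColor(imaging.grab_frame("wrist"),cv2.COLOR_RGB2BGR)
    cv2.imwrite("pics/"+name+".png",im); np.savez("pics/"+name+".npz",tool_pos=st["tool_pos"],orientation=st["orientation"]); return im
E
python3 - <<'E'
from h import *
im=shot("w1"); s=manip.state(); print(s["t"],s["tool_pos"],s["orientation"],s["q"])
cv2.imwrite("pics/w1c.png",crop(im,120,40,400,300,2))
E
```

```text
1.45 [ 500.43362478 -139.1199884   238.4071138 ] [[ 2.48244510e-01  9.68696924e-01 -9.65564075e-04]
 [ 9.68697049e-01 -2.48245150e-01 -6.10498080e-04]
 [-8.31084211e-04 -7.83786273e-04 -9.99999347e-01]] [ 28.52571384  19.65523195 -22.07718336 106.79297372   8.90015011
  55.26965984 -11.85754829]
```

View pics/w1c.png

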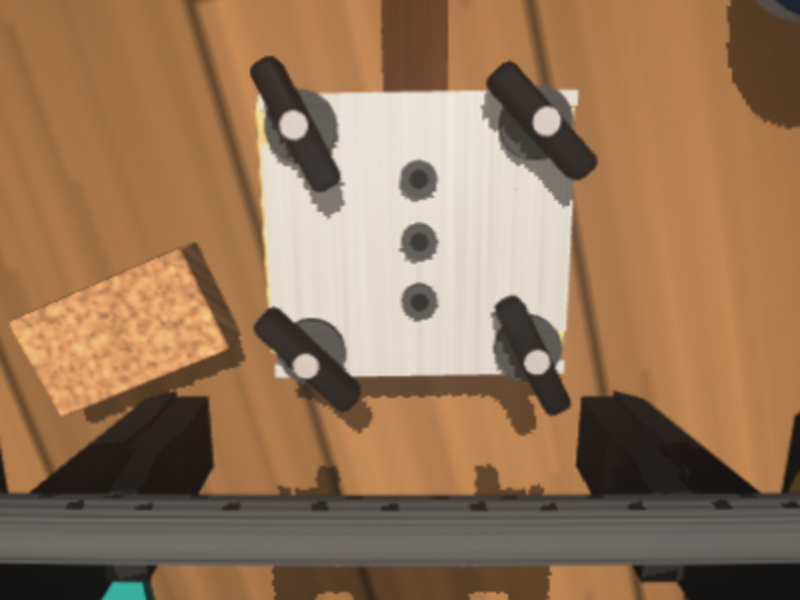

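The wrist view shows all four knobs. In crop pixels the dots are knob1 (547,121), knob2 (293,124), knob3 (306,365) and knob4 (537,361), with bushings at (418,180), (419,242) and (419,302).

```bash
python3 - <<'E'
from h import *
np.set_printoptions(precision=1,suppress=True)
st=np.load("pics/w1.npz"); W=cam("wrist",st)
f=lambda p:np.array(p)/2+[120,40]
dots=on_z(W,f([[547,121],[293,124],[306,365],[537,361]]),85.5)
bush=on_z(W,f([[418,180],[419,242],[419,302]]),60)
cor=on_z(W,f([[578,91],[260,95],[275,378],[563,372]]),60)
print(dots,bush,cor,sep="\n"); print("means",dots.mean(0),cor.mean(0))
m=np.array([[55,55],[-55,55],[-55,-55],[55,-55]]); c=np.array([[75,70],[-75,70],[-75,-70],[75,-70]])
M=np.vstack([m,c,]);P=np.vstack([dots,cor])[:,:2]
def fit(M,P):
    def r(v): 
        a=R.from_euler('z',v[2]).as_matrix()[:2,:2]; return (M@a.T+v[:2]-P).ravel()
    s=least_squares(r,[517,-121,-.25]); return s.x[:2],np.degrees(s.x[2]),s.fun.reshape(-1,2)
print("dots",fit(m,dots[:,:2]));print("cor",fit(c,cor[:,:2]))
ends=[[[502,70],[583,172]],[[264,65],[326,183]],[[266,317],[350,402]],[[508,303],[560,407]]]
for e in ends:
    p=on_z(W,f(e),85.5); d=p[1]-p[0]; print("bar",p.mean(0),np.degrees(np.arctan2(d[1],d[0])),np.linalg.norm(d))
E
```

```text
[[ 583.9  -80.2   85.5]
 [ 476.2  -54.3   85.5]
 [ 450.9 -162.    85.5]
 [ 558.3 -187.2   85.5]]
[[ 523.8  -92.4   60. ]
 [ 517.2 -121.7   60. ]
 [ 510.  -151.2   60. ]]
[[ 606.3  -70.9   60. ]
 [ 461.3  -36.    60. ]
 [ 427.5 -172.3   60. ]
 [ 573.8 -206.    60. ]]
means [ 517.3 -120.9   85.5] [ 517.3 -121.3   60. ]
dots (array([ 517.3, -120.9]), np.float64(-13.348856128126492), array([[-0.4,  0.1],
       [ 0.3, -0.4],
       [ 0.2,  0.3],
       [-0.2,  0. ]]))
cor (array([ 517.3, -121.3]), np.float64(-13.470619636954023), array([[ 0.2,  0.2],
       [-0.7,  0.3],
       [ 0.5,  0.4],
       [ 0. , -0.9]]))
bar [582.2 -80.2  85.5] -62.79936635546987 56.966648076988214
bar [477.1 -55.   85.5] -77.24202216416926 55.86658611222044
bar [ 452.8 -160.    85.5] -61.980477178561216 57.5343486500314
bar [ 557.7 -184.5   85.5] -76.17241889958643 58.91045090142449
```

Call:
servo_tool([
  [[0.048,-0.016,0,0,0,-0.04],[0.095,-0.032,0,0,0,-0.08],[0.142,-0.048,0,0,0,-0.12],[0.19,-0.064,0,0,0,-0.16],[0.237,-0.08,0,0,0,-0.2]],
])

```text
t: 1.95
tool_pos: [482.2, 110.7, 238.7]
orientation: [[0.052, 0.999, 0.0], [0.999, -0.052, -0.001], [-0.001, 0.0, -1.0]]
wrist_force: [0.9, 0.5, -0.9]
width: 88.2
```

Call:
servo_tool([
  [[0.048,-0.007,0,0,0,0],[0.095,-0.014,0,0,0,0],[0.13,-0.021,0,0,0,0],[0.13,-0.021,0,0,0,0]],
])

```text
t: 2.35
tool_pos: [466.7, 246.1, 238.9]
orientation: [[0.045, 0.999, -0.0], [0.999, -0.045, 0.003], [0.003, -0.0, -1.0]]
wrist_force: [0.1, -0.8, 0.7]
width: 88.1
```

```bash
python3 - <<'E'
from h import *
im=shot("w2"); s=manip.state(); print(s["t"],s["tool_pos"],s["orientation"],s["q"])
cv2.imwrite("pics/w2c.png",crop(im,120,20,400,300,2))
E
```

```text
2.4 [467.52701009 242.76498996 238.54485401] [[ 4.80058602e-02  9.98846995e-01 -3.42980703e-04]
 [ 9.98847022e-01 -4.80057688e-02  2.69782632e-04]
 [ 2.53006519e-04 -3.55536401e-04 -9.99999905e-01]] [ -5.85743473  22.15837045 -33.1464633  105.29639319  14.25406331
  56.70901971 -47.71488394]
```

View pics/w2c.png

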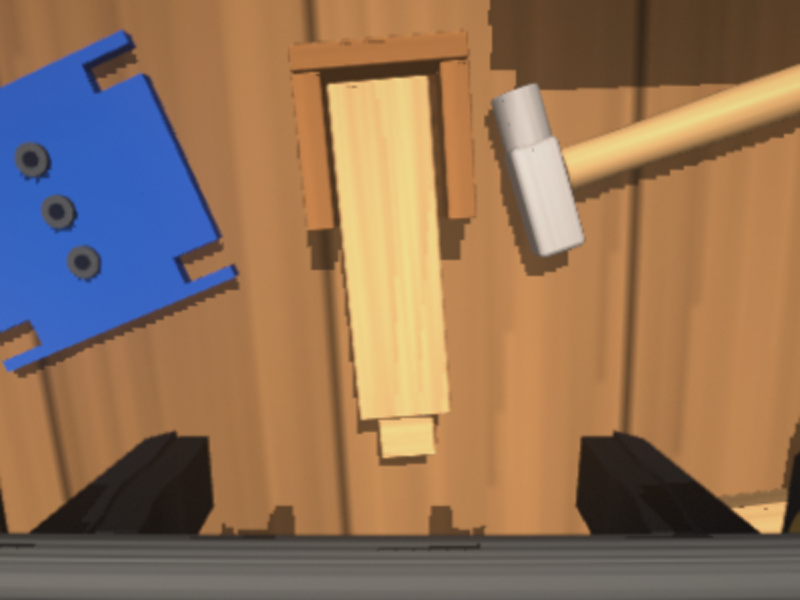

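Full rail and rack are visible: top-face corners at crop (328,86), (428,76), (361,419), (449,411), and tenon end at (383,459)-(435,454).

```bash
python3 - <<'E'
from h import *
np.set_printoptions(precision=1,suppress=True)
st=np.load("pics/w2.npz"); W=cam("wrist",st)
f=lambda p:np.array(p)/2+[120,20]
P=np.vstack([on_z(W,f([[328,86],[428,76],[361,419],[449,411]]),40),on_z(W,f([[383,459],[435,454]]),36)])
M=np.array([[-25,100],[25,100],[-25,-75],[25,-75],[-15,-100],[15,-100]]);print(P)
def r(v):
    a=R.from_euler('z',v[2]).as_matrix()[:2,:2]; return (M@a.T+v[:2]-P[:,:2]).ravel()
s=least_squares(r,[470,268,0]); print(s.x,np.degrees(s.x[2]),s.fun.reshape(-1,2))
rack=on_z(W,f([[310,72],[445,62],[305,230],[330,228],[447,218],[473,216]]),45);print(rack)
E
```

```text
[[439.  361.7  40. ]
 [488.1 364.1  40. ]
 [445.3 188.6  40. ]
 [494.1 191.1  40. ]
 [456.1 162.6  36. ]
 [485.8 164.3  36. ]]
[467.1 263.7   0. ] 2.1474389176370234 [[-0.5  1. ]
 [ 0.2  0.5]
 [-0.3 -0.8]
 [ 0.8 -1.4]
 [-0.2  0.7]
 [ 0.   0. ]]
[[431.2 367.7  45. ]
 [496.2 369.2  45. ]
 [423.  292.9  45. ]
 [435.8 293.3  45. ]
 [495.2 295.7  45. ]
 [508.4 296.1  45. ]]
```

Call:
servo_tool([
  [[0.026,-0.002,0.02,0,0,-0.085],[0.026,-0.002,0.06,0,0,-0.085],[0.026,-0.002,0.1,0,0,-0.085],[0.026,-0.002,0.14,0,0,-0.085],[0.026,-0.002,0.165,0,0,-0.085]],
], fingers=0.65)

```text
t: 2.9
tool_pos: [467.1, 263.6, 70.7]
orientation: [[-0.031, 1.0, -0.002], [1.0, 0.031, -0.004], [-0.004, -0.002, -1.0]]
wrist_force: [0.2, -0.4, 0.6]
width: 72.4
```

Call:
servo_tool([
  [[0,0,0.02,0,0,0],[0,0,0.04,0,0,0],[0,0,0.06,0,0,0],[0,0,0.061,0,0,0]],
])

```text
t: 3.3
tool_pos: [466.8, 263.9, 10.5]
orientation: [[-0.032, 0.999, -0.003], [0.999, 0.032, -0.004], [-0.004, -0.003, -1.0]]
wrist_force: [0.2, 0.5, 0.1]
width: 72.7
```

Call:
servo_tool([
  [[0,0,0,0,0,0],[0,0,0,0,0,0],[0,0,0,0,0,0],[0,0,0,0,0,0],[0,0,0,0,0,0]],
], fingers=-1, grip_force=35)

```text
t: 3.8
tool_pos: [467.7, 267.9, 13.7]
orientation: [[-0.035, 0.999, 0.001], [0.999, 0.035, -0.0], [-0.0, 0.001, -1.0]]
wrist_force: [-0.7, -1.7, 7.0]
width: 49.2
```

Call:
servo_tool([
  [[0,0,-0.01,0,0,0],[0,0,-0.03,0,0,0],[0,0,-0.06,0,0,0],[0,0,-0.1,0,0,0],[0,0,-0.12,0,0,0]],
])

```text
t: 4.3
tool_pos: [467.6, 269.0, 136.0]
orientation: [[-0.036, 0.999, 0.003], [0.999, 0.036, 0.002], [0.002, 0.003, -1.0]]
wrist_force: [1.1, 0.8, -2.5]
width: 49.5
```

```bash
python3 - <<'E'
from h import *
im=shot("w3"); s=manip.state(); print(s["t"],s["tool_pos"],s["orientation"],s["q"],s["wrist_force"],s["width"])
E
```

```text
4.35 [468.81695133 269.73501884 138.03244447] [[-0.03541094  0.99935631  0.00574806]
 [ 0.99936775  0.03539182  0.00339407]
 [ 0.00318845  0.00586462 -0.99997772]] [-10.76317374  31.32648384 -31.06766318 108.22347114  21.96796582
  46.00688797 -51.51220786] [0.64861516 1.40197813 0.67813667] 49.35678600597332
```

```bash
cat >> h.py <<'E'
J=np.array([517.3,-121.0]); YAW=np.radians(-13.4)
jx=np.array([np.cos(YAW),np.sin(YAW)]); jy=np.array([-jx[1],jx[0]])
def jig(x,y): return J+x*jx+y*jy
def tojig(p): d=np.asarray(p)[:2]-J; return np.array([d@jx,d@jy])
def rows(x,y,z,az):
    "shift in tool axes and turn to TCP x,y,z with tool y at azimuth az (deg), tool down"
    s=manip.state(); O=s["orientation"]; y_=np.array([np.cos(np.radians(az)),np.sin(np.radians(az)),0])
    T=np.c_[np.cross(y_,[0,0,-1]),y_,[0,0,-1]]
    return np.round((O.T@(np.array([x,y,z])-s["tool_pos"]))/1000,4), np.round(R.from_matrix(O.T@T).as_rotvec(),3)
E
python3 - <<'E'
from h import *
np.set_printoptions(precision=1,suppress=True)
S=cam("scene");D=cam("side")
for n,a,b in (("jar",[418,247],[215,233]),("can",[371,281],[254,192]),("glue",[246,312],[336,146]),("offcut",[386,243],[251,225])):
    p=on_z(S,a,10)[0];q=on_z(D,b,10)[0];print(n,p,q,tojig(p))
p=jig(0,204.5);np.set_printoptions(precision=4,suppress=True);print(p,rows(*p,100,-13.4), manip.state()["tool_pos"])
E
```

```text
jar [748.5 172.6  10. ] [747.  166.7  10. ] [156.9 339.2]
can [770.1 -23.9  10. ] [765.1 -30.8  10. ] [223.4 153. ]
glue [ 669.2 -375.6   10. ] [ 677.3 -380.5   10. ] [ 206.7 -212.5]
offcut [682.4  96.9  10. ] [683.4  94.9  10. ] [110.1 250.3]
[564.6924  77.9327] (array([-0.1952,  0.0888,  0.0379]), array([ 0.005, -0.004,  0.269])) [468.817  269.735  138.0324]
```

Call:
servo_tool([
  [[-0.03,0.013,0.0,0,0,0.06],[-0.075,0.034,0.01,0,0,0.13],[-0.12,0.055,0.02,0,0,0.2],[-0.165,0.075,0.03,0,0,0.269],[-0.195,0.089,0.038,0.0,0,0.269]],
])

```text
t: 4.85
tool_pos: [563.2, 72.1, 93.6]
orientation: [[0.236, 0.972, -0.001], [0.972, -0.236, -0.002], [-0.002, -0.0, -1.0]]
wrist_force: [0.5, -0.3, -3.2]
width: 49.5
```

Call:
servo_tool([
  [[0,0,0.02,0,0,0],[0,0,0.04,0,0,0],[0,0,0.06,0,0,0],[0,0,0.06,0,0,0]],
])

```text
t: 5.25
tool_pos: [560.0, 75.8, 32.0]
orientation: [[0.231, 0.973, -0.006], [0.973, -0.231, -0.001], [-0.002, -0.005, -1.0]]
wrist_force: [0.4, -0.1, -1.9]
width: 49.7
```

```bash
python3 - <<'E'
from h import *
im=shot("w4"); s=manip.state(); print(s["t"],s["tool_pos"],s["wrist_force"],s["width"],tojig(s["tool_pos"]),rows(*jig(0,204.5),16,-13.4))
cv2.imwrite("pics/w4c.png",crop(im,120,100,400,300,2))
E
```

```text
5.3 [561.12965268  76.1546742   33.44672448] [-1.09896414  0.14762264 -1.77105287] 49.5039809668221 [ -3.05375353 201.94474146] (array([0.0026, 0.0031, 0.0174]), array([-0.003,  0.001,  0.   ]))
```

View pics/w4c.png

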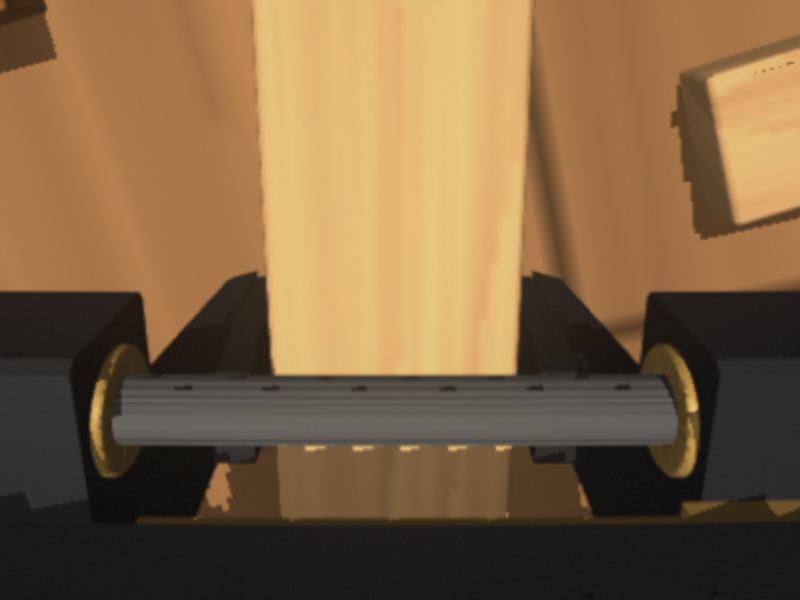

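Call:
servo_tool([
  [[0.003,0.003,0.008,0,0,0],[0.003,0.003,0.015,0,0,0],[0.003,0.003,0.016,0,0,0],[0.003,0.003,0.016,0,0,0]],
])

```text
t: 5.7
tool_pos: [566.3, 78.5, 18.7]
orientation: [[0.232, 0.973, -0.0], [0.973, -0.232, -0.0], [-0.0, -0.0, -1.0]]
wrist_force: [-0.3, -0.5, -1.5]
width: 49.5
```

```bash
python3 - <<'E'
from h import *
for i in range(4):
    s=manip.state(); print(s["t"],s["tool_pos"],s["wrist_force"],s["moment"],tojig(s["tool_pos"]),rows(*jig(0,204.5),16,-13.4))
    if i in(0,2): im=cv2.cvtColor(imaging.grab_frame("scene" if i==0 else "side"),cv2.COLOR_RGB2BGR); cv2.imwrite(f"pics/m{i}.png",im)
a=rd("m0");b=rd("m2")
cv2.imwrite("pics/mm.png",np.hstack([crop(a,265,190,100,100,4),crop(b,265,150,100,100,4)]))
E
```

```text
5.7 [566.25792494  78.52833141  18.68604666] [-0.30854479 -0.49273277 -1.49596654] [-0.02473343 -0.02669923 -0.04085063] [  1.38481594 205.44224428] (array([-0.0009, -0.0014,  0.0027]), array([-0.,  0.,  0.]))
5.75 [566.43094297  78.51520243  18.89068073] [-0.44273912 -0.62183295 -2.81586661] [ 0.00192835 -0.02299443 -0.00564111] [  1.55616632 205.46956929] (array([-0.001 , -0.0016,  0.0029]), array([ 0.,  0., -0.]))
5.75 [566.43094297  78.51520243  18.89068073] [-0.44273912 -0.62183295 -2.81586661] [ 0.00192835 -0.02299443 -0.00564111] [  1.55616632 205.46956929] (array([-0.001 , -0.0016,  0.0029]), array([ 0.,  0., -0.]))
5.8 [566.52135721  78.52938922  18.98107344] [ 0.15729857  0.0826595  -1.8915336 ] [-0.09752347 -0.05601078 -0.03694436] [  1.64083135 205.50432317] (array([-0.001 , -0.0016,  0.003 ]), array([ 0., -0., -0.]))
```

View pics/mm.png

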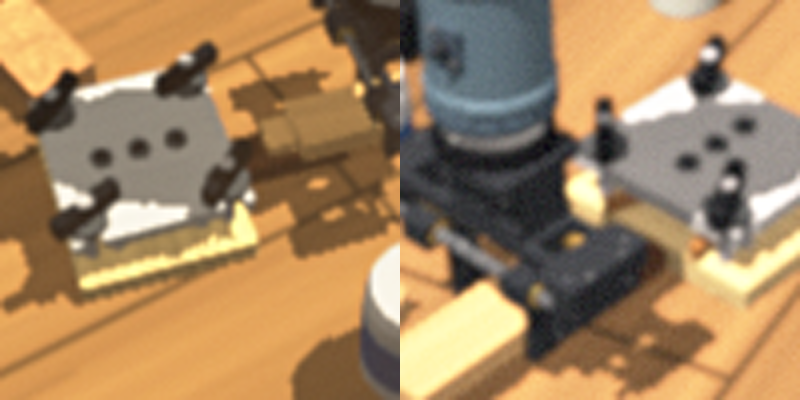

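The crops show the nose just in front of the mouth and lined up with it. I'll check this against the projected model.

```bash
python3 - <<'E'
from h import *
np.set_printoptions(precision=1,suppress=True)
S=cam("scene")
for x,y,z in((-15,101,42.5),(15,101,42.5),(-25,126,46.5),(25,126,46.5)):
    print((proj(S,[*jig(x+1.6,y),z])[0]-[265,190])*4)
E
```

```text
[255.2 118.4]
[267.  145.8]
[280.7  98.7]
[301. 144.]
```

Call:
servo_tool([
  [[-0.008,-0.0015,0.0035,0,0,0],[-0.02,-0.0015,0.0035,0,0,0],[-0.034,-0.0015,0.0035,0,0,0],[-0.05,-0.0015,0.0035,0,0,0],[-0.066,-0.0015,0.0035,0,0,0]],
])

```text
t: 6.3
tool_pos: [549.1, 12.5, 15.2]
orientation: [[0.233, 0.973, -0.0], [0.973, -0.233, -0.001], [-0.001, 0.0, -1.0]]
wrist_force: [1.0, 1.0, -1.8]
width: 49.6
```

Call:
servo_tool([
  [[0,0,0.001,0,0,0],[0,0,0.002,0,0,0],[0,0,0.0025,0,0,0]],
])

```text
t: 6.6
tool_pos: [549.4, 12.6, 13.6]
orientation: [[0.233, 0.972, -0.001], [0.972, -0.233, -0.003], [-0.003, -0.0, -1.0]]
wrist_force: [-6.7, -7.2, 18.4]
width: 49.7
```

Call:
servo_tool([
  [[0,0,-0.001,0,0,0],[0,0,-0.001,0,0,0],[0,0,-0.001,0,0,0],[0,0,-0.001,0,0,0],[0.0,0,-0.002,0,0,0]],
], fingers=0.6)

```text
t: 7.1
tool_pos: [549.5, 15.0, 14.6]
orientation: [[0.231, 0.973, -0.0], [0.973, -0.231, 0.0], [0.0, -0.0, -1.0]]
wrist_force: [-0.8, -0.6, -0.9]
width: 70.6
```

Call:
servo_tool([
  [[0.02,0,0,0,0,0],[0.05,0,0,0,0,0],[0.077,0,0,0,0,0],[0.077,0,0,0,0,0],[0.077,0,0,0,0,0]],
])

```text
t: 7.6
tool_pos: [567.3, 90.0, 14.6]
orientation: [[0.231, 0.973, -0.0], [0.973, -0.231, -0.0], [-0.0, -0.0, -1.0]]
wrist_force: [0.6, -0.8, -0.4]
width: 70.1
```

```bash
python3 - <<'E'
from h import *
im=shot("w5"); s=manip.state(); print(s["t"],s["tool_pos"],s["wrist_force"],s["width"],tojig(s["tool_pos"]))
cv2.imwrite("pics/w5c.png",crop(im,170,50,300,225,2))
E
```

```text
7.65 [567.12570861  88.67960549  14.48568131] [-0.66043402 -0.97936679  0.31960706] 70.63178272572134 [-1.23561526e-01  2.15518266e+02]
```

View pics/w5c.png

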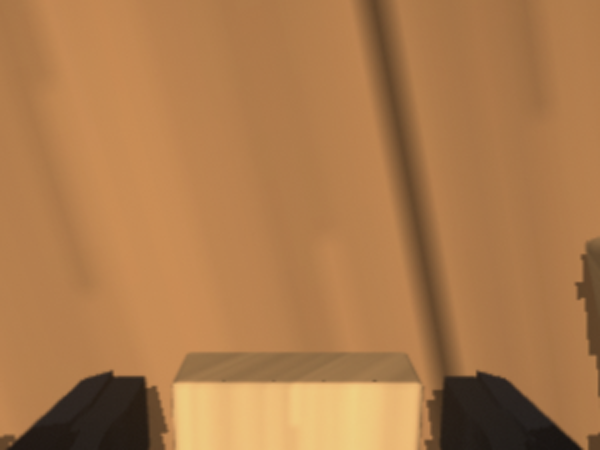

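Tail edge visible at crop (174–421, 381).

```bash
python3 - <<'E'
from h import *
st=np.load("pics/w5.npz");W=cam("wrist",st)
for u in(174,421):
    p=on_z(W,[[u/2+170,381/2+50]],40)[0]; print(tojig(p))
E
```

```text
[-23.91049231 233.61424884]
[ 24.66793447 233.6994656 ]
```

Call:
servo_tool([
  [[0,0,0,0,0,0],[0,0,0,0,0,0],[0,0,0,0,0,0],[0,0,0,0,0,0],[0,0,0,0,0,0]],
], fingers=-1, grip_force=30)

```text
t: 8.15
tool_pos: [567.3, 88.7, 14.7]
orientation: [[0.232, 0.973, -0.0], [0.973, -0.232, -0.001], [-0.001, -0.0, -1.0]]
wrist_force: [-0.3, -1.6, 0.6]
width: 49.6
```

Call:
servo_tool([
  [[-0.01,0,-0.0005,0,0,0],[-0.025,0,-0.0005,0,0,0],[-0.042,0,-0.0005,0,0,0],[-0.06,0,-0.0005,0,0,0],[-0.074,0,-0.0005,0,0,0]],
])

```text
t: 8.65
tool_pos: [549.4, 14.6, 15.0]
orientation: [[0.234, 0.972, -0.001], [0.972, -0.234, -0.001], [-0.001, -0.001, -1.0]]
wrist_force: [-0.8, 0.6, -1.3]
width: 49.9
```

Call:
servo_tool([
  [[-0.003,0,0,0,0,0],[-0.006,0,0,0,0,0],[-0.009,0,0,0,0,0],[-0.009,0,0,0,0,0]],
])

```text
t: 9.05
tool_pos: [548.3, 9.0, 15.2]
orientation: [[0.231, 0.973, 0.0], [0.973, -0.231, 0.0], [0.0, 0.0, -1.0]]
wrist_force: [0.0, 1.0, -2.1]
width: 49.7
```

```bash
python3 - <<'E'
from h import *
s=manip.state(); print(s["t"],s["tool_pos"],s["wrist_force"],s["width"],tojig(s["tool_pos"]), s["wrist_force"][:2]@jy)
E
```

```text
9.05 [548.27177206   9.041244    15.23517849] [ 0.04810181  1.04252021 -2.07620939] 49.6948247330771 [-8.19289508e-03  1.33678629e+02] 1.025286008564937
```

Call:
servo_tool([
  [[-0.002,0,0,0,0,0],[-0.003,0,0,0,0,0],[-0.004,0,0,0,0,0],[-0.005,0,0,0,0,0]],
])

```text
t: 9.45
tool_pos: [548.0, 7.3, 15.6]
orientation: [[0.23, 0.973, 0.002], [0.973, -0.23, 0.004], [0.005, 0.001, -1.0]]
wrist_force: [0.7, 9.2, -1.2]
width: 49.8
```

```bash
python3 - <<'E'
from h import *
s=manip.state(); print(s["t"],s["tool_pos"],s["wrist_force"],s["width"],tojig(s["tool_pos"]), s["wrist_force"][:2]@jy)
E
```

```text
9.45 [547.9913775    7.34755407  15.61245842] [ 0.714919    9.24174058 -1.15236179] 49.7927281133831 [1.11555127e-01 1.31966067e+02] 9.15582329141283
```

Call:
servo_tool([
  [[-0.001,0,0.001,0,0,0],[-0.002,0,0.0015,0,0,0],[-0.002,0,0.0015,0,0,0]],
])

```text
t: 9.75
tool_pos: [548.1, 7.3, 14.7]
orientation: [[0.229, 0.973, 0.004], [0.973, -0.229, 0.006], [0.007, 0.002, -1.0]]
wrist_force: [1.3, 11.7, 2.7]
width: 49.8
```

Call:
servo_tool([
  [[0,0,0,0,0,0],[0,0,0,0,0,0],[0,0,0,0,0,0],[0,0,0,0,0,0]],
], fingers=0.4)

```text
t: 10.15
tool_pos: [546.4, 1.3, 13.6]
orientation: [[0.232, 0.973, -0.0], [0.973, -0.232, -0.001], [-0.001, -0.0, -1.0]]
wrist_force: [-0.3, -0.2, -0.9]
width: 61.9
```

Call:
servo_tool([
  [[0,0,-0.02,0,0,0],[0,0,-0.05,0,0,0],[0,0,-0.09,0,0,0],[0,0,-0.12,0,0,0],[0,0,-0.12,0,0,0]],
])

```text
t: 10.65
tool_pos: [549.3, 1.9, 137.6]
orientation: [[0.233, 0.973, 0.007], [0.973, -0.233, -0.0], [0.001, 0.007, -1.0]]
wrist_force: [0.5, -0.0, 0.1]
width: 61.6
```

```bash
cat >> h.py <<'E'
K={1:jig(55,55),2:jig(-55,55),3:jig(-55,-55),4:jig(55,-55)}
E
python3 - <<'E'
from h import *
np.set_printoptions(precision=4,suppress=True)
im=shot("w6"); s=manip.state(); print(s["t"],s["tool_pos"],s["q"],tojig(s["tool_pos"]),"\n",K)
for az in(27.2,):print(rows(*K[1],135,az))
E
```

```text
10.7 [547.9336   1.5963 135.5097] [ 15.614   31.312  -26.7313 107.323   19.1876  45.5779 -34.7552] [  1.3882 126.358 ] 
 {1: array([583.5488, -80.2435]), 2: array([476.5435, -54.7512]), 3: array([ 451.0512, -161.7565]), 4: array([ 558.0565, -187.2488])}
(array([-0.0713,  0.0537,  0.0007]), array([ 0.004,  0.001, -0.709]))
```

Call:
servo_tool([
  [[-0.015,0.011,0.0,0,0,-0.14],[-0.035,0.026,0.01,0,0,-0.28],[-0.055,0.041,0.02,0,0,-0.42],[-0.071,0.054,0.03,0.0,0,-0.56],[-0.071,0.054,0.036,0.0,0,-0.709]],
], fingers=0)

```text
t: 11.2
tool_pos: [582.1, -83.7, 95.1]
orientation: [[-0.458, 0.889, -0.003], [0.889, 0.458, -0.002], [-0.0, -0.003, -1.0]]
wrist_force: [0.2, 0.6, -0.5]
width: 44.0
```

Call:
servo_tool([
  [[0,0,0.01,0,0,0],[0,0,0.015,0,0,0],[0,0,0.015,0,0,0]],
])

```text
t: 11.5
tool_pos: [581.5, -78.8, 81.4]
orientation: [[-0.456, 0.89, -0.002], [0.89, 0.456, 0.0], [0.001, -0.002, -1.0]]
wrist_force: [0.7, 0.7, -0.2]
width: 44.0
```

```bash
python3 - <<'E'
from h import *
np.set_printoptions(precision=4,suppress=True)
s=manip.state(); print(s["t"],s["tool_pos"],s["width"],s["q"],rows(*K[1],69,27.2))
E
```

```text
11.5 [581.5261 -78.8285  81.391 ] 44.00433492861776 [ 27.1861  41.1656 -32.9829 102.1614  29.9432  45.8269   6.3456] (array([-0.0022,  0.0012,  0.0124]), array([-0.002, -0.001, -0.001]))
```

Call:
servo_tool([
  [[-0.002,0.001,0.006,0,0,0],[-0.002,0.001,0.012,0,0,0],[-0.002,0.001,0.012,0,0,0]],
])

```text
t: 11.8
tool_pos: [584.0, -80.8, 70.0]
orientation: [[-0.457, 0.889, -0.001], [0.889, 0.457, -0.0], [0.0, -0.001, -1.0]]
wrist_force: [-0.4, -0.6, 0.6]
width: 43.9
```

Call:
servo_tool([
  [[0,0,0,0,0,0],[0,0,0,0,0,0],[0,0,0,0,0,0],[0,0,0,0,0,0]],
], fingers=-1, grip_force=50)

```text
t: 12.2
tool_pos: [584.6, -80.9, 70.9]
orientation: [[-0.457, 0.889, 0.0], [0.889, 0.457, -0.0], [-0.0, 0.0, -1.0]]
wrist_force: [2.7, 1.8, -0.6]
width: 14.0
```

Call:
servo_tool([
  [[0,0,0.0005,0,0,0.1],[0,0,0.001,0,0,0.2],[0,0,0.0015,0,0,0.3]],
])

```text
t: 12.5
tool_pos: [584.2, -81.0, 69.5]
orientation: [[-0.17, 0.985, -0.0], [0.985, 0.17, -0.0], [-0.0, -0.0, -1.0]]
wrist_force: [-1.8, 0.1, 2.7]
width: 13.6
```

```bash
python3 - <<'E'
from h import *
np.set_printoptions(precision=4,suppress=True)
s=manip.state(); print(s["t"],s["tool_pos"],s["width"],s["moment"],s["wrist_force"],rows(*K[1],69,27.2))
E
```

```text
12.5 [584.2303 -81.0349  69.4727] 13.608431707227162 [-0.0913  0.3919  0.1959] [-1.7746  0.1468  2.6669] (array([ 0.0009, -0.0005,  0.0005]), array([-0.001,  0.   , -0.303]))
```

Call:
servo_tool([
  [[0,0,0.0005,0,0,0.12],[0,0,0.001,0,0,0.24],[0,0,0.0015,0,0,0.36],[0,0,0.002,0,0,0.48],[0,0,0.0025,0,0,0.58]],
])

```text
t: 13.0
tool_pos: [583.2, -80.9, 66.8]
orientation: [[0.398, 0.917, -0.003], [0.917, -0.398, -0.001], [-0.002, -0.002, -1.0]]
wrist_force: [-4.9, 0.6, 5.6]
width: 13.4
```

Call:
servo_tool([
  [[0,0,0,0,0,0],[0,0,0,0,0,0],[0,0,0,0,0,0],[0,0,0,0,0,0]],
], fingers=0)

```text
t: 13.4
tool_pos: [584.6, -80.9, 66.7]
orientation: [[0.393, 0.919, 0.0], [0.919, -0.393, 0.0], [0.0, 0.0, -1.0]]
wrist_force: [0.3, -0.5, 0.3]
width: 42.7
```

Call:
servo_tool([
  [[0,0,-0.015,0,0,0],[0,0,-0.035,0,0,0],[0,0,-0.035,0,0,0]],
])

```text
t: 13.7
tool_pos: [586.7, -81.0, 104.9]
orientation: [[0.394, 0.919, 0.005], [0.919, -0.394, -0.0], [0.002, 0.005, -1.0]]
wrist_force: [0.3, -0.3, 0.6]
width: 44.2
```

```bash
python3 - <<'E'
from h import *
np.set_printoptions(precision=4,suppress=True)
s=manip.state(); print(s["t"],s["tool_pos"],s["width"],s["q"],rows(*K[3],100,28))
E
```

```text
13.7 [586.6661 -80.9745 104.9419] 44.171704770925274 [ 19.3131  36.6853 -21.5832 101.7658  18.2258  44.6909 -34.5907] (array([-0.1277, -0.0929,  0.0043]), array([ 0.005,  0.001, -0.894]))
```

Call:
servo_tool([
  [[-0.03,-0.022,0,0,0,-0.14],[-0.065,-0.047,0,0,0,-0.28],[-0.1,-0.073,0,0,0,-0.42],[-0.127,-0.092,0,0,0,-0.56],[-0.126,-0.092,0.004,0,0,-0.7]],
])

```text
t: 14.2
tool_pos: [445.6, -163.9, 97.5]
orientation: [[-0.292, 0.957, -0.004], [0.957, 0.292, -0.002], [-0.001, -0.005, -1.0]]
wrist_force: [0.0, 0.2, 0.2]
width: 44.1
```

Call:
servo_tool([
  [[0,0,0.005,0,0,-0.14],[0,0,0.015,0,0,-0.194],[0,0,0.015,0,0,-0.194],[0,0,0.015,0,0,-0.194]],
])

```text
t: 14.6
tool_pos: [450.2, -160.2, 82.4]
orientation: [[-0.468, 0.884, -0.001], [0.884, 0.468, 0.0], [0.001, -0.0, -1.0]]
wrist_force: [-0.4, -0.3, -0.4]
width: 44.1
```

```bash
python3 - <<'E'
from h import *
np.set_printoptions(precision=4,suppress=True)
s=manip.state(); print(s["t"],s["tool_pos"],s["width"],s["q"],rows(*K[3],69,28))
E
```

```text
14.6 [ 450.2008 -160.1793   82.4334] 44.05715673609557 [ 41.0651  32.9412 -33.3998 118.1709  29.6171  37.2399  15.64  ] (array([-0.0018,  0.    ,  0.0134]), array([-0.   , -0.001, -0.002]))
```

Call:
servo_tool([
  [[-0.001,0,0.006,0,0,0],[-0.001,0,0.013,0,0,0],[-0.001,0,0.013,0,0,0]],
])

```text
t: 14.9
tool_pos: [450.2, -161.1, 68.8]
orientation: [[-0.47, 0.883, -0.001], [0.883, 0.47, 0.0], [0.001, -0.001, -1.0]]
wrist_force: [-0.2, 0.3, -0.6]
width: 43.9
```

Call:
servo_tool([
  [[0,0,0,0,0,0],[0,0,0,0,0,0],[0,0,0,0,0,0],[0,0,0,0,0,0]],
], fingers=-1)

```text
t: 15.3
tool_pos: [451.3, -161.2, 69.9]
orientation: [[-0.47, 0.883, 0.001], [0.883, 0.47, 0.0], [-0.001, 0.001, -1.0]]
wrist_force: [7.4, 4.6, -2.2]
width: 14.4
```

Call:
servo_tool([
  [[0,0,0.0005,0,0,0.12],[0,0,0.001,0,0,0.24],[0,0,0.0015,0,0,0.36],[0,0,0.002,0,0,0.48],[0,0,0.0025,0,0,0.6]],
])

```text
t: 15.8
tool_pos: [451.3, -161.1, 67.2]
orientation: [[0.115, 0.993, 0.001], [0.993, -0.115, 0.0], [0.0, 0.001, -1.0]]
wrist_force: [2.4, 0.1, -4.1]
width: 13.4
```

Call:
servo_tool([
  [[0,0,0.0005,0,0,0.12],[0,0,0.001,0,0,0.24],[0,0,0.0015,0,0,0.28],[0,0,0.0015,0,0,0.28]],
])

```text
t: 16.2
tool_pos: [451.1, -161.1, 65.9]
orientation: [[0.381, 0.925, 0.001], [0.925, -0.381, -0.0], [0.0, 0.001, -1.0]]
wrist_force: [0.8, 0.2, -1.4]
width: 13.5
```

Call:
servo_tool([
  [[0,0,0,0,0,0],[0,0,0,0,0,0],[0,0,0,0,0,0]],
], fingers=0)

```text
t: 16.5
tool_pos: [450.5, -161.5, 65.7]
orientation: [[0.381, 0.925, -0.0], [0.925, -0.381, 0.0], [-0.0, -0.0, -1.0]]
wrist_force: [0.2, -0.8, -0.6]
width: 35.1
```

Call:
servo_tool([
  [[0,0,-0.015,0,0,0],[0,0,-0.035,0,0,0],[0,0,-0.035,0,0,0]],
])

```text
t: 16.8
tool_pos: [452.1, -161.8, 102.4]
orientation: [[0.381, 0.924, 0.003], [0.924, -0.381, -0.001], [0.0, 0.003, -1.0]]
wrist_force: [1.4, -0.8, 0.2]
width: 44.3
```

```bash
python3 - <<'E'
from h import *
np.set_printoptions(precision=4,suppress=True)
s=manip.state(); print(s["t"],s["tool_pos"],s["width"],s["q"],rows(*K[2],100,12.8))
E
```

```text
16.8 [ 452.0709 -161.8339  102.4435] 44.30532161709025 [ 32.0391  28.3207 -21.7567 118.1278  17.2984  36.3371 -23.7736] (array([ 0.1083, -0.0182,  0.0024]), array([ 0.003,  0.001, -0.614]))
```

Call:
servo_tool([
  [[0.03,-0.005,0,0,0,-0.14],[0.07,-0.012,0,0,0,-0.28],[0.108,-0.018,0,0,0,-0.42],[0.108,-0.018,0.005,0,0,-0.56],[0.108,-0.018,0.015,0,0,-0.614]],
])

```text
t: 17.3
tool_pos: [475.7, -53.1, 85.4]
orientation: [[-0.229, 0.974, 0.001], [0.974, 0.229, 0.001], [0.001, 0.001, -1.0]]
wrist_force: [-0.3, -0.3, -0.7]
width: 43.8
```

Call:
servo_tool([
  [[0,0,0.003,0,0,0],[0,0,0.003,0,0,0],[0,0,0.003,0,0,0]],
])

```text
t: 17.6
tool_pos: [475.1, -54.9, 82.7]
orientation: [[-0.22, 0.976, -0.0], [0.976, 0.22, -0.0], [-0.0, -0.0, -1.0]]
wrist_force: [0.2, 0.1, -0.1]
width: 43.9
```

```bash
python3 - <<'E'
from h import *
np.set_printoptions(precision=4,suppress=True)
s=manip.state(); print(s["t"],s["tool_pos"],s["width"],s["q"],rows(*K[2],68,12.8))
E
```

```text
17.6 [475.1398 -54.8846  82.6596] 43.87070066167061 [ 24.9938  31.9686 -29.4771 118.2929  26.239   36.1166  -9.6561] (array([-0.0002,  0.0014,  0.0147]), array([-0.   ,  0.   , -0.002]))
```

Call:
servo_tool([
  [[0,0.001,0.006,0,0,0],[0,0.001,0.014,0,0,0],[0,0.001,0.014,0,0,0]],
])

```text
t: 17.9
tool_pos: [475.5, -54.5, 67.7]
orientation: [[-0.221, 0.975, -0.002], [0.975, 0.221, 0.0], [0.0, -0.002, -1.0]]
wrist_force: [0.7, -0.1, -0.5]
width: 44.0
```

Call:
servo_tool([
  [[0,0,0,0,0,0],[0,0,0,0,0,0],[0,0,0,0,0,0],[0,0,0,0,0,0]],
], fingers=-1)

```text
t: 18.3
tool_pos: [476.5, -54.4, 68.9]
orientation: [[-0.221, 0.975, 0.001], [0.975, 0.221, 0.0], [-0.0, 0.001, -1.0]]
wrist_force: [6.1, 0.9, 0.1]
width: 14.3
```

Call:
servo_tool([
  [[0,0,0.0005,0,0,0.12],[0,0,0.001,0,0,0.24],[0,0,0.0015,0,0,0.36],[0,0,0.002,0,0,0.48],[0,0,0.0025,0,0,0.6]],
])

```text
t: 18.8
tool_pos: [476.5, -54.3, 66.2]
orientation: [[0.372, 0.928, 0.001], [0.928, -0.372, 0.0], [0.0, 0.001, -1.0]]
wrist_force: [0.8, 1.1, -2.3]
width: 13.6
```

Call:
servo_tool([
  [[0,0,0.0005,0,0,0.07],[0,0,0.0005,0,0,0.07]],
])

```text
t: 19.0
tool_pos: [476.4, -54.3, 65.8]
orientation: [[0.432, 0.902, 0.0], [0.902, -0.432, -0.0], [-0.0, 0.001, -1.0]]
wrist_force: [0.9, 0.1, -0.3]
width: 13.5
```

Call:
servo_tool([
  [[0,0,0,0,0,0],[0,0,0,0,0,0],[0,0,0,0,0,0]],
], fingers=0)

```text
t: 19.3
tool_pos: [476.1, -54.5, 65.7]
orientation: [[0.432, 0.902, -0.0], [0.902, -0.432, 0.0], [0.0, -0.0, -1.0]]
wrist_force: [-0.0, -0.0, -0.1]
width: 35.3
```

Call:
servo_tool([
  [[0,0,-0.015,0,0,0],[0,0,-0.035,0,0,0],[0,0,-0.035,0,0,0]],
])

```text
t: 19.6
tool_pos: [477.7, -54.6, 102.4]
orientation: [[0.432, 0.902, 0.004], [0.902, -0.432, -0.0], [0.001, 0.003, -1.0]]
wrist_force: [0.9, -0.6, -1.1]
width: 43.9
```

```bash
python3 - <<'E'
from h import *
np.set_printoptions(precision=4,suppress=True)
s=manip.state(); print(s["t"],s["tool_pos"],s["width"],s["q"],rows(*K[4],100,13.8))
E
```

```text
19.6 [477.6707 -54.551  102.4479] 43.9066851132297 [ 18.0199  28.209  -20.7164 118.0931  16.4789  36.1942 -39.4018] (array([-0.0849,  0.1298,  0.0028]), array([ 0.004, -0.   , -0.688]))
```

k2 ended at azimuth −25.6. Next is k4.

Call:
servo_tool([
  [[-0.02,0.03,0,0,0,-0.14],[-0.044,0.067,0,0,0,-0.28],[-0.068,0.104,0,0,0,-0.42],[-0.085,0.13,0.003,0,0,-0.56],[-0.085,0.13,0.015,0,0,-0.688]],
])

```text
t: 20.1
tool_pos: [558.8, -193.1, 85.5]
orientation: [[-0.238, 0.971, 0.003], [0.971, 0.238, -0.003], [-0.004, 0.003, -1.0]]
wrist_force: [-0.3, 0.2, -0.6]
width: 44.0
```

Call:
servo_tool([
  [[0,0,0.003,0,0,0],[0,0,0.003,0,0,0],[0,0,0.003,0,0,0]],
])

```text
t: 20.4
tool_pos: [556.5, -186.2, 82.7]
orientation: [[-0.238, 0.971, -0.0], [0.971, 0.238, 0.0], [0.0, -0.0, -1.0]]
wrist_force: [0.1, 0.5, 0.4]
width: 43.7
```

```bash
python3 - <<'E'
from h import *
np.set_printoptions(precision=4,suppress=True)
s=manip.state(); print(s["t"],s["tool_pos"],s["width"],s["q"],rows(*K[4],68,13.8))
E
```

```text
20.4 [ 556.4916 -186.1537   82.7409] 43.66562137295546 [ 34.6331  39.7375 -28.1544 102.4514  25.5723  44.2788   7.1087] (array([-0.0014,  0.0013,  0.0147]), array([-0.   , -0.   , -0.001]))
```

Call:
servo_tool([
  [[-0.001,0.001,0.006,0,0,0],[-0.001,0.001,0.014,0,0,0],[-0.001,0.001,0.014,0,0,0]],
])

```text
t: 20.7
tool_pos: [557.1, -187.6, 67.6]
orientation: [[-0.239, 0.971, -0.002], [0.971, 0.239, 0.0], [0.001, -0.002, -1.0]]
wrist_force: [0.7, -0.4, 1.3]
width: 44.6
```

Call:
servo_tool([
  [[0,0,0,0,0,0],[0,0,0,0,0,0],[0,0,0,0,0,0],[0,0,0,0,0,0]],
], fingers=-1)

```text
t: 21.1
tool_pos: [558.3, -188.0, 68.9]
orientation: [[-0.239, 0.971, 0.001], [0.971, 0.239, 0.0], [-0.0, 0.001, -1.0]]
wrist_force: [8.0, 2.5, -0.8]
width: 14.1
```

Call:
servo_tool([
  [[0,0,0.0005,0,0,0.12],[0,0,0.001,0,0,0.24],[0,0,0.0015,0,0,0.36],[0,0,0.002,0,0,0.48],[0,0,0.0025,0,0,0.6]],
])

```text
t: 21.6
tool_pos: [557.8, -187.8, 66.3]
orientation: [[0.355, 0.935, -0.0], [0.935, -0.355, 0.0], [-0.0, -0.0, -1.0]]
wrist_force: [-0.9, 0.4, 0.4]
width: 13.8
```

Call:
servo_tool([
  [[0,0,0.0005,0,0,0.07],[0,0,0.0005,0,0,0.07]],
])

```text
t: 21.8
tool_pos: [557.7, -187.7, 65.9]
orientation: [[0.416, 0.909, -0.001], [0.909, -0.416, -0.0], [-0.0, -0.001, -1.0]]
wrist_force: [-1.1, 0.9, 1.5]
width: 13.7
```

Call:
servo_tool([
  [[0,0,0,0,0,0],[0,0,0,0,0,0],[0,0,0,0,0,0]],
], fingers=0)

```text
t: 22.1
tool_pos: [558.0, -188.1, 65.7]
orientation: [[0.415, 0.91, 0.0], [0.91, -0.415, 0.0], [0.0, 0.0, -1.0]]
wrist_force: [-0.2, -0.3, -1.1]
width: 35.5
```

Call:
servo_tool([
  [[0,0,-0.015,0,0,0],[0,0,-0.05,0,0,0],[0,0,-0.09,0,0,0],[0,0,-0.13,0,0,0],[0,0,-0.17,0,0,0]],
])

```text
t: 22.6
tool_pos: [557.8, -187.9, 238.5]
orientation: [[0.415, 0.91, 0.001], [0.91, -0.415, -0.0], [0.0, 0.001, -1.0]]
wrist_force: [0.6, -0.4, 0.5]
width: 44.3
```

```bash
python3 - <<'E'
from h import *
np.set_printoptions(precision=4,suppress=True)
s=manip.state(); print(s["t"],s["tool_pos"],s["width"],s["q"],rows(*jig(0,-20),236,-23))
E
```

```text
22.6 [ 557.8025 -187.8756  238.5428] 44.27930587020444 [ 30.9123  26.4619 -22.3823  96.8346  11.4299  58.9047 -19.8249] (array([ 0.0244, -0.0608,  0.0025]), array([ 0.001, -0.   , -0.027]))
```

Call:
servo_tool([
  [[0.024,-0.045,0,0,0,-0.027],[0.024,-0.061,0,0,0,-0.027],[0.024,-0.061,0,0,0,-0.027],[0.024,-0.061,0,0,0,-0.027]],
])

```text
t: 23.0
tool_pos: [512.9, -141.4, 236.7]
orientation: [[0.391, 0.92, 0.001], [0.92, -0.391, -0.001], [-0.0, 0.002, -1.0]]
wrist_force: [0.7, -0.4, 0.5]
width: 44.3
```

```bash
python3 - <<'E'
from h import *
im=shot("w7"); s=manip.state(); print(s["t"],s["tool_pos"])
cv2.imwrite("pics/w7c.png",crop(im,120,20,400,300,2))
E
```

```text
23.05 [ 513.14285021 -141.7113392   236.31543056]
```

View pics/w7c.png

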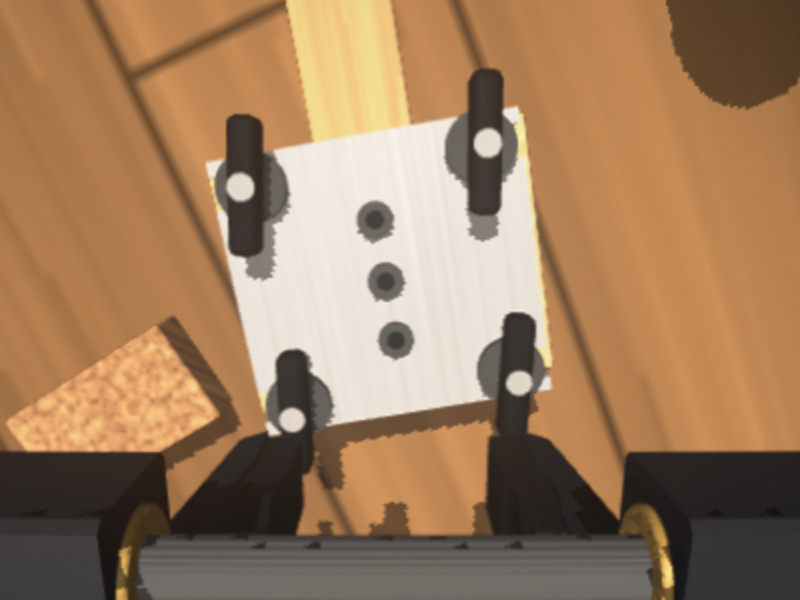

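The bars are all near-parallel at azimuth about −113°, and the rail is seated in the mouth. The first round came out even, so I'm starting round two with knob 1.

```bash
python3 - <<'E'
from h import *
np.set_printoptions(precision=4,suppress=True)
s=manip.state(); print(s["t"],s["tool_pos"],s["width"],s["q"],rows(*K[1],90,-23.2))
E
```

```text
23.05 [ 513.1429 -141.7113  236.3154] 43.661937565307746 [ 29.9411  21.306  -24.1848 105.1033  10.4177  55.6837 -21.7539] (array([0.0842, 0.0405, 0.1464]), array([0.001, 0.   , 0.002]))
```

Call:
servo_tool([
  [[0.03,0.015,0.03,0,0,0],[0.06,0.03,0.06,0,0,0],[0.084,0.04,0.095,0,0,0],[0.084,0.04,0.13,0,0,0],[0.084,0.04,0.146,0,0,0]],
])

```text
t: 23.55
tool_pos: [581.2, -79.0, 86.2]
orientation: [[0.391, 0.92, -0.004], [0.92, -0.391, 0.001], [-0.001, -0.004, -1.0]]
wrist_force: [-0.0, -0.5, -0.8]
width: 43.9
```

Call:
servo_tool([
  [[0,0,0.008,0,0,0],[0,0,0.01,0,0,0],[0,0,0.01,0,0,0]],
])

```text
t: 23.85
tool_pos: [582.9, -80.0, 80.8]
orientation: [[0.392, 0.92, 0.002], [0.92, -0.392, -0.0], [0.0, 0.002, -1.0]]
wrist_force: [0.3, 0.3, 0.7]
width: 43.9
```

```bash
python3 - <<'E'
from h import *
np.set_printoptions(precision=4,suppress=True)
s=manip.state(); print(s["t"],s["tool_pos"],s["width"],rows(*K[1],65.5,-23.2))
E
```

```text
23.85 [582.8731 -79.9605  80.8013] 43.859060955189314 (array([0.    , 0.0007, 0.0153]), array([ 0.002, -0.   ,  0.002]))
```

Call:
servo_tool([
  [[0,0.001,0.007,0,0,0],[0,0.001,0.015,0,0,0],[0,0.001,0.015,0,0,0]],
])

```text
t: 24.15
tool_pos: [582.4, -79.7, 64.0]
orientation: [[0.391, 0.92, -0.001], [0.92, -0.391, -0.0], [-0.001, -0.001, -1.0]]
wrist_force: [-0.9, -0.3, -0.6]
width: 44.0
```

Call:
servo_tool([
  [[0,0,0,0,0,0],[0,0,0,0,0,0],[0,0,0,0,0,0],[0,0,0,0,0,0]],
], fingers=-1)

```text
t: 24.55
tool_pos: [583.3, -79.6, 64.9]
orientation: [[0.391, 0.92, 0.001], [0.92, -0.391, -0.0], [0.0, 0.001, -1.0]]
wrist_force: [6.5, -2.6, -1.1]
width: 14.4
```

Call:
servo_tool([
  [[0,0,0.0005,0,0,0.12],[0,0,0.001,0,0,0.24],[0,0,0.0015,0,0,0.36],[0,0,0.002,0,0,0.48],[0,0,0.0025,0,0,0.6]],
])

```text
t: 25.05
tool_pos: [583.4, -79.5, 62.3]
orientation: [[0.845, 0.535, 0.001], [0.535, -0.845, -0.0], [0.001, 0.0, -1.0]]
wrist_force: [1.4, 0.2, -2.1]
width: 13.7
```

Call:
servo_tool([
  [[0,0,0.0005,0,0,0.1],[0,0,0.001,0,0,0.18],[0,0,0.001,0,0,0.24],[0,0,0.001,0,0,0.28]],
])

```text
t: 25.45
tool_pos: [583.3, -79.4, 61.4]
orientation: [[0.958, 0.286, 0.001], [0.286, -0.958, -0.001], [0.0, 0.001, -1.0]]
wrist_force: [0.5, -1.0, -0.1]
width: 13.9
```

```bash
cat >> h.py <<'E'
def rep():
    s=manip.state(); o=s["orientation"]; print(round(s["t"],2),s["tool_pos"],"az",np.degrees(np.arctan2(o[1,1],o[0,1])),"M",s["moment"],"F",s["wrist_force"],s["width"],"q7",s["q"][6])
E
python3 -c "
from h import *
rep()"
```

```text
25.45 [583.28040865 -79.37878135  61.3636574 ] az -73.39568407995691 M [-0.10110842 -0.0723213   1.08049359] F [ 0.45714568 -0.97729012 -0.13189873] 13.8504319996808 q7 -76.11354006621471
```

Call:
servo_tool([
  [[0,0,0,0,0,0.04],[0,0,0,0,0,0.06],[0,0,0,0,0,0.06]],
])

```text
t: 25.75
tool_pos: [583.3, -79.4, 61.4]
orientation: [[0.973, 0.23, 0.001], [0.23, -0.973, -0.001], [0.0, 0.001, -1.0]]
wrist_force: [0.7, -0.9, 0.5]
width: 14.3
```

```bash
python3 -c "
from h import *
rep()"
```

```text
25.75 [583.33420014 -79.36232597  61.37772813] az -76.73166203689132 M [-0.14569258 -0.1300455   1.38388253] F [ 0.73131969 -0.91817539  0.49646575] 14.304319195332509 q7 -78.73679125839634
```

Knob 1 is on its hard stop: the moment jumped to 1.4 N m from about 0.2 while turning. Moving to knob 3.

Call:
servo_tool([
  [[0,0,0,0,0,-0.03],[0,0,0,0,0,-0.03],[0,0,0,0,0,-0.03],[0,0,0,0,0,-0.03]],
], fingers=0)

```text
t: 26.15
tool_pos: [582.8, -79.6, 61.1]
orientation: [[0.967, 0.255, -0.0], [0.255, -0.967, 0.0], [-0.0, -0.0, -1.0]]
wrist_force: [0.3, 0.3, -0.3]
width: 43.1
```

Call:
servo_tool([
  [[0,0,-0.015,0,0,0],[0,0,-0.035,0,0,0],[0,0,-0.035,0,0,0]],
])

```text
t: 26.45
tool_pos: [585.2, -79.7, 99.4]
orientation: [[0.967, 0.256, 0.005], [0.256, -0.967, -0.0], [0.005, 0.002, -1.0]]
wrist_force: [0.1, -0.3, -0.5]
width: 44.2
```

```bash
python3 -c "
from h import *
np.set_printoptions(precision=4,suppress=True)
rep();print(rows(*K[3],96,-22.4))"
```

```text
26.45 [585.1901 -79.7301  99.4335] az -75.19600218280132 M [-0.0078 -0.0299  0.0125] F [ 0.1236 -0.3427 -0.5037] 44.23821652847381 q7 -76.99052496566513
(array([-0.1507,  0.045 ,  0.0028]), array([ 0.004, -0.004, -0.921]))
```

Call:
servo_tool([
  [[-0.03,0.01,0,0,0,-0.14],[-0.07,0.021,0,0,0,-0.28],[-0.11,0.033,0,0,0,-0.42],[-0.149,0.045,0,0,0,-0.56],[-0.149,0.045,0.0,0,0,-0.7]],
])

```text
t: 26.95
tool_pos: [444.7, -164.7, 95.7]
orientation: [[0.575, 0.818, -0.006], [0.818, -0.575, -0.002], [-0.005, -0.004, -1.0]]
wrist_force: [0.5, 0.1, 0.2]
width: 44.0
```

Call:
servo_tool([
  [[0,0,0.005,0,0,-0.14],[0,0,0.015,0,0,-0.221],[0,0,0.015,0,0,-0.221],[0,0,0.015,0,0,-0.221]],
])

```text
t: 27.35
tool_pos: [450.4, -161.1, 81.3]
orientation: [[0.383, 0.924, -0.0], [0.924, -0.383, 0.0], [0.0, -0.0, -1.0]]
wrist_force: [-0.6, 0.1, 0.4]
width: 44.1
```

```bash
python3 -c "
from h import *
np.set_printoptions(precision=4,suppress=True)
rep();print(rows(*K[3],65,-22.4))"
```

```text
27.35 [ 450.3801 -161.1453   81.3068] az -22.54490137798494 M [-0.0201 -0.0487  0.0137] F [-0.5986  0.0995  0.4425] 44.09167304891596 q7 -24.776369127656423
(array([-0.0003,  0.0009,  0.0163]), array([-0.   , -0.   , -0.003]))
```

Call:
servo_tool([
  [[0,0.001,0.007,0,0,0],[0,0.001,0.015,0,0,0],[0,0.001,0.015,0,0,0]],
])

```text
t: 27.65
tool_pos: [450.8, -161.3, 65.2]
orientation: [[0.381, 0.924, -0.002], [0.924, -0.381, 0.0], [-0.0, -0.002, -1.0]]
wrist_force: [-0.3, 0.4, 1.2]
width: 44.4
```

Call:
servo_tool([
  [[0,0,0,0,0,0],[0,0,0,0,0,0],[0,0,0,0,0,0],[0,0,0,0,0,0]],
], fingers=-1)

```text
t: 28.05
tool_pos: [451.4, -161.5, 66.4]
orientation: [[0.381, 0.925, -0.0], [0.925, -0.381, -0.0], [-0.0, -0.0, -1.0]]
wrist_force: [-5.3, 3.4, 2.2]
width: 14.3
```

Call:
servo_tool([
  [[0,0,0.0005,0,0,0.12],[0,0,0.001,0,0,0.24],[0,0,0.0015,0,0,0.36],[0,0,0.002,0,0,0.48],[0,0,0.0025,0,0,0.6]],
])

```text
t: 28.55
tool_pos: [450.8, -161.3, 63.7]
orientation: [[0.839, 0.544, -0.001], [0.544, -0.839, 0.0], [-0.001, -0.001, -1.0]]
wrist_force: [-1.6, 1.1, 0.7]
width: 13.6
```

Call:
servo_tool([
  [[0,0,0.0005,0,0,0.1],[0,0,0.001,0,0,0.2],[0,0,0.001,0,0,0.27],[0,0,0.001,0,0,0.32],[0,0,0.001,0,0,0.34]],
])

```text
t: 29.05
tool_pos: [450.7, -161.1, 62.5]
orientation: [[0.971, 0.238, -0.002], [0.238, -0.971, 0.0], [-0.001, -0.001, -1.0]]
wrist_force: [-1.5, 0.0, -2.4]
width: 13.6
```

```bash
python3 -c "
from h import *
rep()"
```

```text
29.05 [ 450.68708419 -161.08626625   62.45712556] az -76.20662929343713 M [0.09474926 0.31629437 0.73532903] F [-1.46966146  0.02622082 -2.44614772] 13.604643750129757 q7 -67.11788021460318
```

Call:
servo_tool([
  [[0,0,0,0,0,0.04],[0,0,0,0,0,0.06],[0,0,0,0,0,0.06]],
])

```text
t: 29.35
tool_pos: [450.7, -161.1, 62.5]
orientation: [[0.983, 0.181, -0.002], [0.181, -0.983, 0.0], [-0.001, -0.001, -1.0]]
wrist_force: [-2.6, 1.0, -1.3]
width: 14.2
```

```bash
python3 -c "
from h import *
rep()"
```

```text
29.35 [ 450.69695343 -161.08010163   62.48150187] az -79.55980613427829 M [0.21504706 0.51793833 1.08294582] F [-2.5685024   1.00149084 -1.27003631] 14.166849611185556 q7 -69.64238937640067
```

Call:
servo_tool([
  [[0,0,0,0,0,-0.04],[0,0,0,0,0,-0.04],[0,0,0,0,0,-0.04],[0,0,0,0,0,-0.04]],
], fingers=0)

```text
t: 29.75
tool_pos: [451.8, -161.8, 62.9]
orientation: [[0.976, 0.217, 0.001], [0.217, -0.976, -0.0], [0.001, 0.0, -1.0]]
wrist_force: [0.7, 0.1, 0.2]
width: 43.0
```

Call:
servo_tool([
  [[0,0,-0.015,0,0,0],[0,0,-0.035,0,0,0],[0,0,-0.035,0,0,0]],
])

```text
t: 30.05
tool_pos: [453.1, -162.1, 99.6]
orientation: [[0.976, 0.217, 0.004], [0.217, -0.976, -0.001], [0.004, 0.002, -1.0]]
wrist_force: [-0.3, 0.5, 0.4]
width: 44.1
```

```bash
python3 -c "
from h import *
np.set_printoptions(precision=4,suppress=True)
rep();print(rows(*K[2],96,-25.6))"
```

```text
30.05 [ 453.1296 -162.1084   99.5734] az -77.46058212499547 M [ 0.0194 -0.0079 -0.0191] F [-0.2568  0.4543  0.3537] 44.057378041484505 q7 -67.37627368464302
(array([ 0.0462, -0.0997,  0.0035]), array([ 0.004, -0.003, -0.905]))
```

Call:
servo_tool([
  [[0.01,-0.02,0,0,0,-0.14],[0.022,-0.045,0,0,0,-0.28],[0.035,-0.072,0,0,0,-0.42],[0.047,-0.1,0,0,0,-0.56],[0.047,-0.1,0.0,0,0,-0.7]],
])

```text
t: 30.55
tool_pos: [476.4, -48.8, 97.4]
orientation: [[0.597, 0.802, 0.001], [0.802, -0.597, 0.003], [0.003, -0.001, -1.0]]
wrist_force: [1.1, -0.9, -0.0]
width: 44.2
```

Call:
servo_tool([
  [[0,0,0.005,0,0,-0.14],[0,0,0.015,0,0,-0.205],[0,0,0.015,0,0,-0.205],[0,0,0.015,0,0,-0.205]],
])

```text
t: 30.95
tool_pos: [475.2, -53.7, 82.3]
orientation: [[0.433, 0.901, -0.001], [0.901, -0.433, 0.0], [-0.0, -0.001, -1.0]]
wrist_force: [-0.1, -0.2, 0.8]
width: 44.2
```

```bash
python3 -c "
from h import *
np.set_printoptions(precision=4,suppress=True)
rep();print(rows(*K[2],65,-25.6))"
```

```text
30.95 [475.1744 -53.7044  82.3275] az -25.68827545232632 M [-0.0587 -0.0377 -0.0061] F [-0.1243 -0.186   0.8377] 44.24224278475999 q7 -39.6580700917327
(array([-0.0003,  0.0017,  0.0173]), array([-0.001,  0.   , -0.002]))
```

Call:
servo_tool([
  [[0,0.001,0.007,0,0,0],[0,0.001,0.016,0,0,0],[0,0.001,0.016,0,0,0]],
])

```text
t: 31.25
tool_pos: [475.6, -54.1, 65.6]
orientation: [[0.432, 0.902, -0.002], [0.902, -0.432, 0.0], [-0.001, -0.002, -1.0]]
wrist_force: [0.6, -0.6, 0.3]
width: 44.2
```

Call:
servo_tool([
  [[0,0,0,0,0,0],[0,0,0,0,0,0],[0,0,0,0,0,0],[0,0,0,0,0,0]],
], fingers=-1)

```text
t: 31.65
tool_pos: [476.5, -54.1, 66.9]
orientation: [[0.431, 0.902, 0.0], [0.902, -0.431, -0.0], [0.0, 0.0, -1.0]]
wrist_force: [-0.4, -0.4, -0.0]
width: 14.4
```

Call:
servo_tool([
  [[0,0,0.0005,0,0,0.12],[0,0,0.001,0,0,0.24],[0,0,0.0015,0,0,0.36],[0,0,0.002,0,0,0.48],[0,0,0.0025,0,0,0.6]],
])

```text
t: 32.15
tool_pos: [476.4, -54.0, 64.3]
orientation: [[0.868, 0.497, 0.0], [0.497, -0.868, 0.0], [0.0, 0.0, -1.0]]
wrist_force: [-0.0, 0.5, -2.4]
width: 13.6
```

Call:
servo_tool([
  [[0,0,0.0005,0,0,0.1],[0,0,0.001,0,0,0.18],[0,0,0.001,0,0,0.24],[0,0,0.001,0,0,0.28],[0,0,0.001,0,0,0.3]],
])

```text
t: 32.65
tool_pos: [476.3, -53.9, 63.0]
orientation: [[0.975, 0.223, -0.0], [0.223, -0.975, 0.0], [-0.0, -0.0, -1.0]]
wrist_force: [1.4, 0.7, -6.5]
width: 13.2
```

```bash
python3 -c "
from h import *
rep()"
```

```text
32.65 [476.28357393 -53.92562896  62.99192431] az -77.14182858177288 M [ 0.05849499 -0.32759753  0.17076423] F [ 1.38034232  0.70324246 -6.54780756] 13.235395915304627 q7 -80.12649314009832
```

Call:
servo_tool([
  [[0,0,0,0,0,0.04],[0,0,0,0,0,0.06],[0,0,0,0,0,0.06]],
])

```text
t: 32.95
tool_pos: [476.3, -53.9, 62.8]
orientation: [[0.986, 0.165, -0.0], [0.165, -0.986, 0.0], [-0.0, -0.0, -1.0]]
wrist_force: [2.4, 0.5, -11.0]
width: 13.4
```

```bash
python3 -c "
from h import *
rep()"
```

```text
32.95 [476.26097767 -53.90272037  62.82279697] az -80.51872919228057 M [ 0.12226063 -0.61652536  0.15298495] F [  2.39661631   0.49734546 -11.01135623] 13.411124289235442 q7 -82.6631636382056
```

Call:
servo_tool([
  [[0,0,0.0005,0,0,0.04],[0,0,0.001,0,0,0.08],[0,0,0.001,0,0,0.12],[0,0,0.001,0,0,0.12]],
])

```text
t: 33.35
tool_pos: [476.3, -53.8, 62.4]
orientation: [[0.999, 0.046, -0.0], [0.046, -0.999, -0.0], [-0.0, 0.0, -1.0]]
wrist_force: [-1.2, 1.6, -1.0]
width: 13.8
```

```bash
python3 -c "
from h import *
rep()"
```

```text
33.35 [476.27065077 -53.84034176  62.40102639] az -87.34846169726082 M [0.25388334 0.14739668 0.784592  ] F [-1.18765899  1.56635807 -1.03687257] 13.815184874361217 q7 -87.81951664690833
```

Call:
servo_tool([
  [[0,0,0,0,0,0.03],[0,0,0,0,0,0.05],[0,0,0,0,0,0.05]],
])

```text
t: 33.65
tool_pos: [476.3, -53.9, 62.4]
orientation: [[1.0, -0.004, -0.0], [-0.004, -1.0, -0.0], [-0.0, 0.0, -1.0]]
wrist_force: [-2.0, 1.8, 3.1]
width: 13.8
```

```bash
python3 -c "
from h import *
rep()"
```

```text
33.65 [476.3187467  -53.87927886  62.38089052] az -90.25212147389107 M [0.4127016  0.35862695 1.09594455] F [-2.01738618  1.84607917  3.13814303] 13.799084773398654 q7 -89.98061215241667
```

Call:
servo_tool([
  [[0,0,0,0,0,-0.06],[0,0,0,0,0,-0.06],[0,0,0,0,0,-0.06],[0,0,0,0,0,-0.06]],
], fingers=0)

```text
t: 34.05
tool_pos: [476.5, -54.5, 62.2]
orientation: [[0.999, 0.052, 0.0], [0.052, -0.999, -0.0], [0.0, 0.0, -1.0]]
wrist_force: [-0.2, 0.6, -0.0]
width: 42.8
```

Call:
servo_tool([
  [[0,0,-0.015,0,0,0],[0,0,-0.035,0,0,0],[0,0,-0.035,0,0,0]],
])

```text
t: 34.35
tool_pos: [478.0, -54.4, 99.0]
orientation: [[0.999, 0.053, 0.004], [0.053, -0.999, -0.0], [0.004, 0.0, -1.0]]
wrist_force: [1.1, 0.2, -0.0]
width: 43.8
```

```bash
python3 -c "
from h import *
np.set_printoptions(precision=4,suppress=True)
rep();print(rows(*K[4],96,-24.6))"
```

```text
34.35 [478.0033 -54.3855  98.9829] az -86.9454220172543 M [ 0.0486 -0.0184 -0.0169] F [ 1.109   0.2445 -0.05  ] 43.84815684844399 q7 -87.20933056429969
(array([0.0728, 0.1369, 0.0033]), array([ 0.002, -0.003, -1.088]))
```

Call:
servo_tool([
  [[0.016,0.03,0,0,0,-0.14],[0.035,0.065,0,0,0,-0.28],[0.055,0.1,0,0,0,-0.42],[0.074,0.136,0,0,0,-0.56],[0.074,0.136,0.0,0,0,-0.7]],
])

```text
t: 34.85
tool_pos: [559.3, -192.5, 96.6]
orientation: [[0.73, 0.684, 0.002], [0.684, -0.73, -0.003], [-0.001, 0.004, -1.0]]
wrist_force: [-1.3, 0.6, 0.4]
width: 44.1
```

Call:
servo_tool([
  [[0,0,0,0,0,-0.14],[0,0,0.01,0,0,-0.28],[0,0,0.015,0,0,-0.388],[0,0,0.015,0,0,-0.388],[0,0,0.015,0,0,-0.388]],
])

```text
t: 35.35
tool_pos: [557.4, -185.8, 81.6]
orientation: [[0.418, 0.908, -0.001], [0.908, -0.418, 0.001], [0.0, -0.001, -1.0]]
wrist_force: [0.3, 0.1, 0.1]
width: 44.2
```

```bash
python3 -c "
from h import *
np.set_printoptions(precision=4,suppress=True)
rep();print(rows(*K[4],65,-24.6))"
```

```text
35.35 [ 557.4416 -185.8108   81.6302] az -24.72825128301633 M [ 0.0054 -0.0489 -0.0203] F [0.2691 0.1138 0.0887] 44.24725400205106 q7 -23.228005905102147
(array([-0.0011,  0.0012,  0.0166]), array([-0.001, -0.   , -0.002]))
```

Call:
servo_tool([
  [[-0.001,0.001,0.007,0,0,0],[-0.001,0.001,0.016,0,0,0],[-0.001,0.001,0.016,0,0,0]],
])

```text
t: 35.65
tool_pos: [557.2, -186.9, 64.7]
orientation: [[0.416, 0.91, -0.002], [0.91, -0.416, 0.0], [-0.001, -0.002, -1.0]]
wrist_force: [-0.1, -0.4, -0.2]
width: 43.9
```

Call:
servo_tool([
  [[0,0,0,0,0,0],[0,0,0,0,0,0],[0,0,0,0,0,0],[0,0,0,0,0,0]],
], fingers=-1)

```text
t: 36.05
tool_pos: [558.3, -187.2, 66.5]
orientation: [[0.415, 0.91, 0.0], [0.91, -0.415, -0.0], [-0.0, 0.0, -1.0]]
wrist_force: [-5.1, 2.7, 3.0]
width: 14.0
```

Call:
servo_tool([
  [[0,0,0.0005,0,0,0.12],[0,0,0.001,0,0,0.24],[0,0,0.0015,0,0,0.36],[0,0,0.002,0,0,0.48],[0,0,0.0025,0,0,0.6]],
])

```text
t: 36.55
tool_pos: [557.6, -186.8, 63.8]
orientation: [[0.858, 0.513, -0.001], [0.513, -0.858, 0.0], [-0.001, -0.001, -1.0]]
wrist_force: [-2.2, 0.7, 1.7]
width: 13.5
```

Call:
servo_tool([
  [[0,0,0.0005,0,0,0.1],[0,0,0.001,0,0,0.18],[0,0,0.0015,0,0,0.26],[0,0,0.002,0,0,0.32],[0,0,0.002,0,0,0.35]],
])

```text
t: 37.05
tool_pos: [557.6, -186.5, 62.2]
orientation: [[0.982, 0.19, -0.002], [0.19, -0.982, 0.001], [-0.001, -0.001, -1.0]]
wrist_force: [-3.2, 2.1, 6.6]
width: 13.6
```

```bash
python3 -c "
from h import *
rep()"
```

```text
37.05 [ 557.57288613 -186.51860181   62.19743659] az -79.02731846122406 M [0.38198003 0.74477517 0.10669593] F [-3.1765626   2.06622536  6.63966272] 13.563205029540395 q7 -66.85870205016764
```

Call:
servo_tool([
  [[0,0,0,0,0,0.04],[0,0,0,0,0,0.06],[0,0,0,0,0,0.06]],
])

```text
t: 37.35
tool_pos: [557.5, -186.5, 62.1]
orientation: [[0.991, 0.133, -0.002], [0.133, -0.991, 0.001], [-0.002, -0.001, -1.0]]
wrist_force: [-3.6, 1.8, 5.3]
width: 13.5
```

```bash
python3 -c "
from h import *
rep()"
```

```text
37.35 [ 557.51769496 -186.46524556   62.10906109] az -82.32968168237639 M [0.35043478 0.77042605 0.47732286] F [-3.55171879  1.81165824  5.26413259] 13.475446758800894 q7 -69.45913402238322
```

Call:
servo_tool([
  [[0,0,0,0,0,0.04],[0,0,0,0,0,0.08],[0,0,0,0,0,0.08]],
])

```text
t: 37.65
tool_pos: [557.6, -186.5, 62.1]
orientation: [[0.998, 0.056, -0.002], [0.056, -0.998, 0.0], [-0.002, -0.0, -1.0]]
wrist_force: [-4.0, 1.1, 5.9]
width: 13.7
```

```bash
python3 -c "
from h import *
rep()"
```

```text
37.65 [ 557.55016778 -186.45536893   62.12154489] az -86.81434252663264 M [0.25150824 0.75835417 1.09395546] F [-3.95427575  1.12940487  5.86340584] 13.691213091104318 q7 -73.00430777993759
```

Call:
servo_tool([
  [[0,0,0,0,0,-0.06],[0,0,0,0,0,-0.06],[0,0,0,0,0,-0.06],[0,0,0,0,0,-0.06]],
], fingers=0)

```text
t: 38.05
tool_pos: [558.2, -187.3, 61.7]
orientation: [[0.994, 0.111, 0.0], [0.111, -0.994, -0.0], [0.0, 0.0, -1.0]]
wrist_force: [-1.2, 0.4, -0.2]
width: 42.7
```

Call:
servo_tool([
  [[0,0,-0.015,0,0,0],[0,0,-0.05,0,0,0],[0,0,-0.09,0,0,0],[0,0,-0.13,0,0,0],[0,0,-0.17,0,0,0]],
])

```text
t: 38.55
tool_pos: [558.1, -187.2, 234.6]
orientation: [[0.994, 0.112, 0.001], [0.112, -0.994, -0.0], [0.001, 0.0, -1.0]]
wrist_force: [-0.0, -0.7, 0.3]
width: 44.0
```

Call:
servo_tool([
  [[-0.04,-0.05,0,0,0,-0.14],[-0.044,-0.06,0,0,0,-0.28],[-0.044,-0.06,0,0,0,-0.42],[-0.044,-0.06,0,0,0,-0.56],[-0.044,-0.06,0,0,0,-0.7]],
])

```text
t: 39.05
tool_pos: [507.7, -132.5, 233.0]
orientation: [[0.683, 0.73, 0.001], [0.73, -0.683, -0.001], [0.0, 0.001, -1.0]]
wrist_force: [-0.7, 0.6, -0.8]
width: 43.8
```

Call:
servo_tool([
  [[0,0,0,0,0,-0.14],[0,0,0,0,0,-0.28],[0,0,0,0,0,-0.5],[0,0,0,0,0,-0.5],[0,0,0,0,0,-0.5]],
])

```text
t: 39.55
tool_pos: [507.8, -132.7, 232.6]
orientation: [[0.255, 0.967, 0.001], [0.967, -0.255, -0.0], [-0.0, 0.001, -1.0]]
wrist_force: [-0.5, -0.4, 0.4]
width: 44.1
```

```bash
python3 - <<'E'
from h import *
im=shot("w8"); rep()
a=cv2.cvtColor(imaging.grab_frame("scene"),cv2.COLOR_RGB2BGR);b=cv2.cvtColor(imaging.grab_frame("side"),cv2.COLOR_RGB2BGR);cv2.imwrite("pics/scene8.png",a);cv2.imwrite("pics/side8.png",b)
t=np.hstack([crop(im,120,20,400,400,1.5)[:570,:560],np.vstack([crop(a,260,185,80,95,3),crop(b,290,145,80,95,3)])])
cv2.imwrite("pics/w8c.png",t);print(t.shape)
E
```

```text
39.6 [ 507.80036637 -132.71749365  232.54422301] az -14.91413608033411 M [-0.03593259 -0.08259112  0.01715089] F [ 0.08434641 -0.11673708  0.6614544 ] 44.00982183318795 q7 -11.03171051977232
(570, 800, 3)
```

View pics/w8c.png

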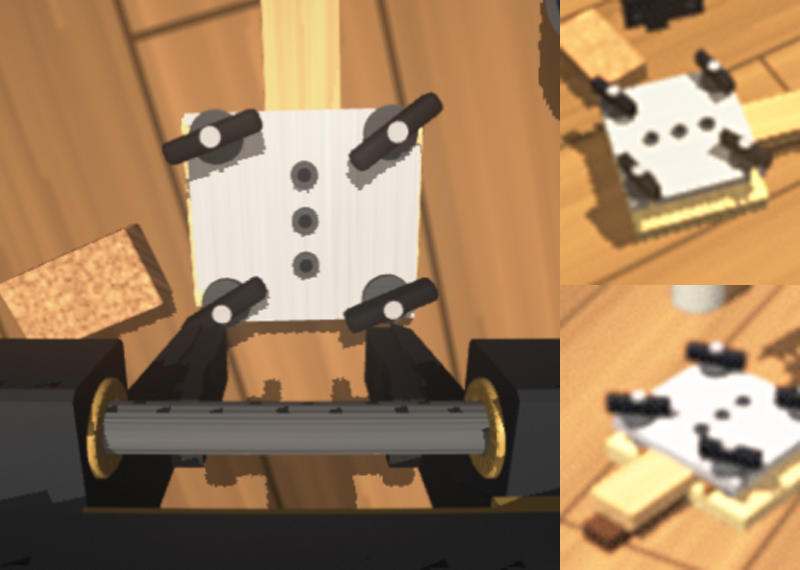

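Wrist, scene and side views show the plate flat, the rail sticking out of the mouth and all bars turned about 100°. One last numeric check on the rail tail.

```bash
python3 - <<'E'
from h import *
np.set_printoptions(precision=1,suppress=True)
D=cam("side");S=cam("scene")
for y in(150,155):
  for x in(-25,25):
    print(y,x,(proj(D,[*jig(x,y),40])[0]-[290,145])*3+[560,285])
b=rd("side8"); cv2.imwrite("pics/tail.png",crop(b,290,190,60,50,8))
E
```

```text
150 -25 [629.6 512.6]
150 25 [588.6 488.2]
155 -25 [625.6 515.3]
155 25 [584.6 490.9]
```

View pics/tail.png

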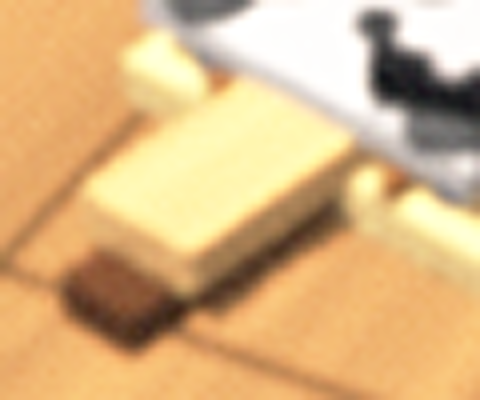

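The measured tail corners, (300.6,213.5) and (313.1,221.0) in the side picture, match the predicted home position of (299.5,212.7) and (313.2,220.9). The rail is home, so I'm handing in.

```bash
python3 -c "
from plant import manip
print(manip.job_done())"
```

```text
the job is handed in; nothing more can be done
None
```

The job is done and handed in at about 40 s of the 72 s allowed. The rail is home against the stop and the plate is clamped down on it.

- **Rail:** I lifted it from the rack, started it about 36 mm into the mouth and let go. I then gripped it about 18 mm from its tail and pushed until the stop pushed back with 9 to 12 N. In the last side picture its tail corners lie within about 1.5 px of the predicted home position, 80 mm out of the mouth.
- **Knobs:** I turned them clockwise in the order 1, 3, 2, 4 in both rounds.
    - **First round:** each went to roughly 0.8 to 1.05 rad, about half of its turn.
    - **Second round:** I turned each until the torque rose from about 0.2 to over 1 N m, which is the hard stop. The bars' total turn in the last wrist picture is about 95 to 102° plus their unknown starting angle, which agrees with 1.8 rad.
- **Last checks:** the plate looks level in the three closing views, and the gripper was open, raised and clear of everything. My moves stayed clear of the other things on the bench, but I did not compare them before and after.
- **One disagreement:** I first read knobs 2 and 4 as starting closer to 0.25 rad than they were. Their first-round half turn therefore came out slightly short, at about 0.8 rad instead of 0.9.

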